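# Pack the corner samples and prove the case's catch

### The job

Pack every loose gilt corner sample on the bench into the wooden sample case, each in a pocket of its own and pressed down flush, then swing the lid shut and press it fully home so that its spring catch snaps. Then take the lid's handle and give it a firm upward tug, held for a moment, to check that the catch holds; if the lid comes up, press it home again and tug again. Leave the case shut and caught, and do not knock the other tools and supplies about.

Things in the scene. Friction and masses are not known exactly. Their poses are not given: they have to be found in the camera images.
- case: Square wooden sample case fixed to the bench, 198 x 198 mm; its tray (walls, dividers, blocks) has one flat top face 30 mm above the bench. Origin: centre of its underside, z up. The lid hinges along the +y edge; the catch is outside the middle of the -y edge, reaching 37 mm beyond it and 41 mm high. Four equal L-shaped pockets, 22 mm deep, lie two by two at 94 mm pitch.
- pocket0 (a point): Floor centre of pocket 0 (-x -y quarter of the case), 22 mm below the tray's top; axes as the case's. The pocket is an 84 mm square cavity whose (+x, +y) corner is filled by a 52 mm square block: an L with its corner towards the case's (-x, -y) fits with 2 mm clearance on each side. A sample is seated when its origin is here and its axes are the case's.
- pocket1 (a point): Floor centre of pocket 1 (+x -y quarter of the case), 22 mm below the tray's top; axes as the case's. The pocket is an 84 mm square cavity whose (+x, +y) corner is filled by a 52 mm square block: an L with its corner towards the case's (-x, -y) fits with 2 mm clearance on each side. A sample is seated when its origin is here and its axes are the case's.
- pocket2 (a point): Floor centre of pocket 2 (-x +y quarter of the case), 22 mm below the tray's top; axes as the case's. The pocket is an 84 mm square cavity whose (+x, +y) corner is filled by a 52 mm square block: an L with its corner towards the case's (-x, -y) fits with 2 mm clearance on each side. A sample is seated when its origin is here and its axes are the case's.
- pocket3 (a point): Floor centre of pocket 3 (+x +y quarter of the case), 22 mm below the tray's top; axes as the case's. The pocket is an 84 mm square cavity whose (+x, +y) corner is filled by a 52 mm square block: an L with its corner towards the case's (-x, -y) fits with 2 mm clearance on each side. A sample is seated when its origin is here and its axes are the case's.
- lid (a joint): Lid hinge, rad: 0 = shut, grows as it opens, to 2.1. Lid: 8 mm panel, 198 mm square, 0.25 kg; its underside contains the hinge line, 4 mm above the tray when shut. The hinge is stiff: the lid stays where it is left (up to 4 N at the handle moves it). It meets the catch near 0.09; caught it reads below 0.028, with play from 0 to about 0.02, where a tug brings it up against the bolt.
- lid_hinge (a point): Middle of the lid's hinge line (34 mm above the bench), fixed on the case; the hinge line runs along the case's x axis. Axes as the case's.
- lid_handle (a point): Centre of the lid handle's bar, 175 mm from the hinge line and 33 mm above the lid's underside (25 mm above its outer face). The bar is 90 mm long along the hinge direction, 14 x 14 mm in section, on two end posts, with an 18 mm gap below it and 66 mm between the posts. Its axes are the lid's, the same as the case's when shut. With the lid shut it is on top, near the edge by the catch.
- catch: Sprung steel bolt of the catch, outside the middle of the case's -y edge. The lid's striker pushes it outwards (case's -y) by its ramp; it then snaps over the striker. This takes 8 to 20 N down on the handle, differing from case to case. It need not be touched. If it has not snapped, a tug lifts the lid freely; if it has, it holds any hand tug. Origin at the case's origin, moving with the bolt.
- sample0: Gilt resin frame corner, L-shaped: 80 x 80 mm outside, legs 28 mm wide, 22 mm thick, about 0.12 kg, lying flat. Origin: centre of the 80 mm bounding square, on the underside; the L's corner points to its (-x, -y); one leg along x centred at y = -26 mm, the other along y centred at x = -26 mm, both 80 mm long. All alike; two to four are present; any fits any pocket.
- sample1: Gilt resin frame corner, L-shaped: 80 x 80 mm outside, legs 28 mm wide, 22 mm thick, about 0.12 kg, lying flat. Origin: centre of the 80 mm bounding square, on the underside; the L's corner points to its (-x, -y); one leg along x centred at y = -26 mm, the other along y centred at x = -26 mm, both 80 mm long. All alike; two to four are present; any fits any pocket.
- sample2: Gilt resin frame corner, L-shaped: 80 x 80 mm outside, legs 28 mm wide, 22 mm thick, about 0.12 kg, lying flat. Origin: centre of the 80 mm bounding square, on the underside; the L's corner points to its (-x, -y); one leg along x centred at y = -26 mm, the other along y centred at x = -26 mm, both 80 mm long. All alike; two to four are present; any fits any pocket.
- sample3: Gilt resin frame corner, L-shaped: 80 x 80 mm outside, legs 28 mm wide, 22 mm thick, about 0.12 kg, lying flat. Origin: centre of the 80 mm bounding square, on the underside; the L's corner points to its (-x, -y); one leg along x centred at y = -26 mm, the other along y centred at x = -26 mm, both 80 mm long. All alike; two to four are present; any fits any pocket.
- brad_tin: Bystander: steel tin 48 mm across, 45 mm high, upright among the samples; origin at the centre of its underside.
- mallet: Bystander: wooden mallet, lying; handle 26 mm thick along its x from -160 mm, head 65 x 120 x 60 mm centred at x = 110 mm.
- square: Bystander: aluminium mitre square lying flat; stock 22 x 130 x 18 mm at the origin, blade along its +x to 181 mm.
- awl: Bystander: black awl lying along its x, 150 mm long, 28 mm thick.
- glue: Bystander: white glue bottle 60 mm across, 160 mm tall, standing; origin at the centre of its underside.
There are look-alikes about, which are no part of the job. What is shaped like the sample0 but blue or purple is not meant. Leave any turquoise look-alike of the sample3 alone.

How it is judged:
By the outcome, as a careful person would: the job done as asked, in the order asked, and still so for the second after the job is handed in, with the robot touching nothing.
Of sample0, sample1, sample2, sample3 only 2 to 4 are there at a start; the rules pass over those that are not, and their reading is None.
At some moment in a run one of sample0, sample1, sample2, sample3 may be knocked a few centimetres aside while the robot is not near it.
Once in a run the grip may slacken for a moment while it holds something.
It also fails if it takes over 210 s, if anything falls off the work surface, if the arm or the gripper's body presses on something with over 40 N, if the wrist force passes 120 N, or if a joint passes its speed limit or range.

### The arm

A 6-joint arm with a two-finger parallel gripper is mounted at the origin on the work surface. World frame = base frame: x ahead of the robot, y to its left, z up, the work surface at z = 0. Lengths are in m, angles in rad, forces in N, time in s.
With the tool pointing down it reaches from about 0.3 to 0.775 m from the base axis. Payload 14.6 kg.
Tool frame: the origin (TCP) lies between the finger pads; the fingertips stand 14 mm ahead of it and the grasp point (between the pads) lies 5 mm behind it; z points along the fingers, y is the line along which they close (so a half turn about z gives the same grasp; the last joint's range is limited). The gripper opens to 94 mm and grips with 3 to 60 N. Pads are 16 mm wide; open, the fingers measure 119 mm over their backs; the gripper's body (75 mm by 177 mm) begins 78 mm behind the grasp point.
Start: joints at [1.184, 0.3, 1.521, -0, 1.321, -0.067], TCP at [0.173, 0.522, 0.219] pointing down, gripper open.
Joint ranges: [-3.03, 3.03], [-0.79, 2.21], [0.23, 2.52], [-1.04, 4.18], [0, 3.07], [-2.55, 2.55]. Speed limits (rad/s): [2.22, 2.22, 2.57, 3.14, 3.14, 3.14].

### API

Orientations are given as [roll, pitch, yaw] about the fixed x, y, z axes, in that order (R = Rz(yaw) Ry(pitch) Rx(roll)).
In Python, from station import ctrl gives the robot as it stands. The module is installed in compiled form; this text tells all that it offers.
- The arm moves only by the tool move_arm, never from a script. Its argument "targets" is a list of rows, each a list of 7 numbers: the opening, from -1 (shut) to 1 (fully open), then the shift along the tool's x, y, z in units of 50 mm (1.0 is 50 mm), then the turn, a rotation vector about the tool's x, y, z in rad. A call has 1 to 12 rows; each row is the pose to reach, as a shift and turn from the pose commanded when the call began, along the tool's axes at that moment; what a row does not reach only later rows make up. A row lasts 1/10 s, in which the tool goes at most 50 mm and 8.59 degrees, less where a joint would pass 70% of its speed; a pose out of reach is approached as far as the arm can. A call with a gripper value outside its range is refused whole. The fingers move at their own pace and stop on an object; "grip_force" is the grip in N (left out, the last holds). Time passes only in rows, so rows that repeat a pose let the fingers close. It gives the time, the measured TCP pose, the force, the opening and the grip force at its end, in the units of the state.
- ctrl.get_obs(): the state, without advancing time (a new reading comes with each control period).
- ctrl.camera(name): name is "scene" or "top" or "wrist"; returns (picture, depth): 420x560x3 uint8, red, green, blue; 420x560 float32, m along the optical axis (not along the pixel's ray), 0 where there is no reading.
- ctrl.camera_params(name): a dict with "intrinsics" (3x3 intrinsics, pixels), "k1" (the pictures are not rectified: a ray, as slopes to the right and down, at radius r is drawn at 1 + k1 r^2 times it, then the intrinsics apply), "rvec" (rotation vector, rad) and "tvec" (3), from world to camera coordinates, as OpenCV has them; the wrist camera has in their place "T_tool_cam" (4x4, takes a point from camera to tool coordinates, whose origin is the TCP and whose axes are the flange's). Camera axes: x right, y down, z forward; pixel columns grow to the right and rows downward; lengths in m; the calibration is good to about 2 mm. A picture is of the moment at which its call begins: read the wrist's pose just before it. camera_params takes no time and is no camera call.
- ctrl.hand_in(): hands the job in; it is judged then, once.
Trained networks look in the newest picture that a camera, given by its name, has taken for a name from the list of things; names that differ only in an ending like _2 or _b are one class to them, and where a whole thing is asked for, a point or a joint stands for the part that bears it (a point fixed in the world has none). Each returns a list of dicts, best first, with "score" (0 to 1); they miss things now and then, are a little off and sometimes report something else, mostly with a low value. They report only what shows in the picture. A call takes as long as a camera call. They do not tell look-alikes from the thing itself.
- ctrl.cut_out(camera, target): "region" (420x560 bool, what is visible of it) and "point" ([column, row] in pixels, amid what is visible of it).
- ctrl.tip_of(camera, target): "point" ([column, row] in pixels: a listed point, or the origin of a listed thing).
The state is a dict: "time_s": time; "qpos": joint angles; "joint_vel": joint speeds; "tau": joint torques, N m; "ee_pos": TCP position; "eef_rot": TCP orientation; "force": force on the tool from outside, world axes, zero at the start; "moment": the same for the moment, N m; "grip_width": finger opening in m; "grip_force": force on a finger pad.
Only numpy, scipy, OpenCV 4.12 (cv2) and the standard library are available. Lean on these libraries where they do the work, as an engineer would, in place of code of your own. Each camera call takes 0.05 s, during which the arm holds its last target. There are 200 camera calls.

## Working session

There is one attempt and no reset: what is moved stays moved. The work goes in short steps, Python scripts to look and compute and a tool call to move; the robot and the scene stay as the last step left them, time stands still between calls to the robot, and variables do not carry over. Pictures are saved under pics/ and viewed, at most 14 in all, crops included, and the job is handed in when it is done.

Besides the shell and the picture viewer there is one more tool, called after ">>>" by a JSON object that holds its "method" and its "body". move_arm: Moves the arm, as the interface text tells. Its arguments: {"type":"object","properties":{"targets":{"type":"array"},"grip_force":{"type":"number"}},"required":["targets"]}

```bash
mkdir -p pics; cat > h.py <<'E'
import numpy as np, cv2
from scipy.spatial.transform import Rotation as R
from station import ctrl
def cam(name):
    p=ctrl.camera_params(name); o=ctrl.get_obs()
    if 'T_tool_cam' in p:
        T=np.eye(4);T[:3,:3]=R.from_euler('xyz',o['eef_rot']).as_matrix();T[:3,3]=o['ee_pos']
        M=T@np.array(p['T_tool_cam'])
    else:
        Rm=R.from_rotvec(np.ravel(p['rvec'])).as_matrix();M=np.eye(4);M[:3,:3]=Rm.T;M[:3,3]=-Rm.T@np.ravel(p['tvec'])
    return np.array(p['intrinsics']),float(p['k1']),M
def ray(K,k1,M,uv):
    uv=np.atleast_2d(np.array(uv,float))
    d=np.stack([(uv[:,0]-K[0,2])/K[0,0],(uv[:,1]-K[1,2])/K[1,1]],1);x=d.copy()
    for _ in range(8): x=d/(1+k1*(x**2).sum(1,keepdims=True))
    return np.c_[x,np.ones(len(x))]@M[:3,:3].T, M[:3,3]
def onz(c,uv,z):
    d,o=ray(*c,uv);return o+d*((z-o[2])/d[:,2])[:,None]
def ondepth(c,uv,dep):
    d,o=ray(*c,uv);return o+d*np.array(dep)[:,None]
def proj(c,P):
    K,k1,M=c;P=np.atleast_2d(P);q=(P-M[:3,3])@M[:3,:3];s=q[:,:2]/q[:,2:];s=s*(1+k1*(s**2).sum(1,keepdims=True))
    return s*[K[0,0],K[1,1]]+[K[0,2],K[1,2]]
def shot(name,f=None):
    c=cam(name);im,d=ctrl.camera(name)
    if f: cv2.imwrite('pics/'+f,im[:,:,::-1])
    return c,im,d
def rows(dp,yaw=None):
    "world target pos/yaw (tool down) -> shift units and turn about tool z from current pose"
    pass
E
python3 - <<'E'
from h import *
print(ctrl.get_obs())
for n in ['top','scene']:
    c,im,d=shot(n,n+'0.png')
    for t in ['case','sample0','lid_handle','lid_hinge','brad_tin','mallet','square','awl','glue','pocket0','pocket1','pocket2','pocket3']:
        for r in ctrl.tip_of(n,t):
            if r['score']>.2:
                u=np.array(r['point']);print(n,t,round(r['score'],2),u.round(),onz(c,u,0.01).round(3)[0])
E
```

```text
{'time_s': 0.0, 'qpos': array([ 1.18439489e+00,  3.00482687e-01,  1.52156515e+00,  1.00341929e-05,
        1.32071757e+00, -6.66309411e-02]), 'joint_vel': array([ 0.00102805,  0.00017176,  0.00203928, -0.00038589, -0.00037342,
        0.00186513]), 'tau': array([ 1.37691859e-03, -5.31815851e+01, -3.52737737e+01,  7.08990684e-02,
        2.44575430e-02, -1.11275856e-04]), 'ee_pos': array([0.17281587, 0.52188638, 0.21888671]), 'eef_rot': array([-3.14042315e+00, -8.77815743e-05,  2.82181961e+00]), 'force': array([-0.16133521,  0.24846092, -0.07189349]), 'moment': array([-0.03633761,  0.06015711,  0.00641647]), 'grip_force': 0.0, 'grip_width': 0.09395213383392265}
top case 0.92 [190. 211.] [0.504 0.152 0.01 ]
top sample0 0.92 [277. 176.] [ 0.612 -0.099  0.01 ]
top sample0 0.88 [340. 184.] [ 0.59  -0.285  0.01 ]
top sample0 0.88 [281. 240.] [ 0.423 -0.111  0.01 ]
top sample0 0.63 [339. 247.] [ 0.404 -0.278  0.01 ]
top sample0 0.58 [336. 305.] [ 0.241 -0.267  0.01 ]
top sample0 0.54 [109. 152.] [0.684 0.41  0.01 ]
top lid_handle 0.89 [ 99. 190.] [0.565 0.43  0.01 ]
top lid_hinge 0.62 [156.
[... 2014 characters left out ...]
 0.65 [346. 166.] [0.553 0.176 0.01 ]
scene pocket0 0.61 [331. 179.] [0.547 0.099 0.01 ]
scene pocket1 0.82 [329. 145.] [0.459 0.211 0.01 ]
scene pocket1 0.73 [309. 162.] [0.45  0.111 0.01 ]
scene pocket1 0.65 [346. 166.] [0.553 0.176 0.01 ]
scene pocket1 0.61 [331. 179.] [0.547 0.099 0.01 ]
scene pocket2 0.82 [329. 145.] [0.459 0.211 0.01 ]
scene pocket2 0.73 [309. 162.] [0.45  0.111 0.01 ]
scene pocket2 0.65 [346. 166.] [0.553 0.176 0.01 ]
scene pocket2 0.61 [331. 179.] [0.547 0.099 0.01 ]
scene pocket3 0.82 [329. 145.] [0.459 0.211 0.01 ]
scene pocket3 0.73 [309. 162.] [0.45  0.111 0.01 ]
scene pocket3 0.65 [346. 166.] [0.553 0.176 0.01 ]
scene pocket3 0.61 [331. 179.] [0.547 0.099 0.01 ]
```

View pics/top0.png

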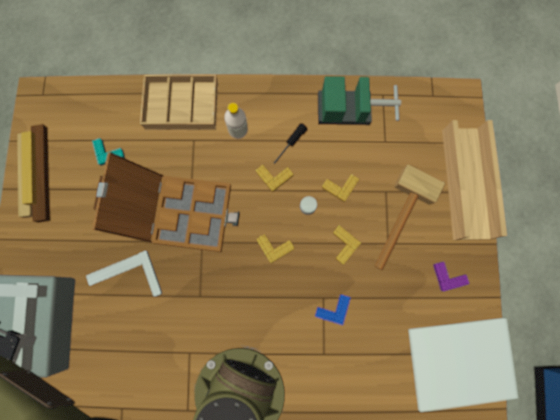

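View pics/scene0.png

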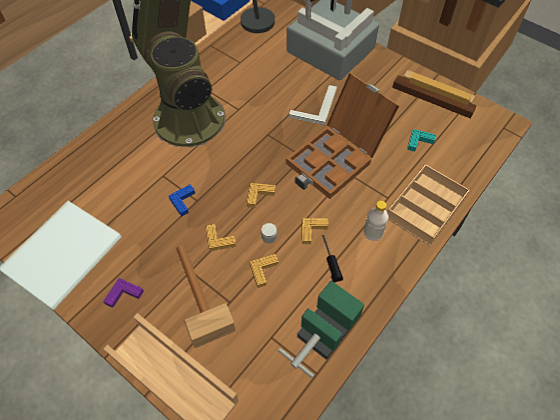

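The picture shows four gilt (yellow) L's in the top view at about (275,178), (341,187), (275,249) and (346,245). The L look-alikes are blue at (335,310), purple at (450,277) and turquoise at (108,152), so only the four gilt ones fit. The case is at (190,211), with its lid open to the left and its catch at (233,218). Next I'll fit poses from the top camera and enlarge a crop to confirm.

```bash
cat >> h.py <<'E'
from scipy.optimize import minimize
LP=np.array([[-40,-40],[40,-40],[40,-12],[-12,-12],[-12,40],[-40,40]])/1000.
def rot(a): return np.array([[np.cos(a),-np.sin(a)],[np.sin(a),np.cos(a)]])
def goldmask(im):
    h=cv2.cvtColor(im,cv2.COLOR_RGB2HSV);return ((h[...,0]>19)&(h[...,0]<34)&(h[...,1]>110)&(h[...,2]>90)).astype(np.uint8)
def sil(c,p,z0,shape,S=4):
    m=np.zeros((shape[0],shape[1]),np.uint8)
    for z in np.linspace(z0,z0+.022,6):
        q=proj(c,np.c_[LP@rot(p[2]).T+p[:2],np.full(6,z)])
        cv2.fillPoly(m,[np.round(q*16).astype(np.int32)],255,cv2.LINE_AA,4)
    return m
def fitL(c,mask,z0=0.,p0=None):
    m=cv2.GaussianBlur(mask.astype(np.float32),(0,0),1.0)
    f=lambda p:np.abs(cv2.GaussianBlur(sil(c,p,z0,mask.shape).astype(np.float32)/255,(0,0),1.0)-m).sum()/mask.sum()
    vs,us=np.nonzero(mask);xy=onz(c,np.c_[us,vs],z0+.015)[:,:2].mean(0);best=None
    for a in (np.arange(0,2*np.pi,np.pi/6) if p0 is None else [p0[2]]):
        s=np.r_[xy+rot(a)@[.0102,.0102],a]
        r=minimize(f,s,method='Nelder-Mead',options=dict(initial_simplex=s+np.array([[0,0,0],[.01,0,0],[0,.01,0],[0,0,.25]]),xatol=1e-4,fatol=1e-4))
        if best is None or r.fun<best.fun: best=r
    best.x[2]=(best.x[2]+np.pi)%(2*np.pi)-np.pi
    return best.x,best.fun
def blobs(c,im,z0=0.,amin=100):
    n,l,st,ce=cv2.connectedComponentsWithStats(cv2.morphologyEx(goldmask(im),cv2.MORPH_CLOSE,np.ones((3,3))))
    for i in range(1,n):
        if st[i,4]>amin: yield ce[i],st[i],(l==i).astype(np.uint8)
def go(x,y,z,yaw):
    o=ctrl.get_obs();Rm=R.from_euler('xyz',o['eef_rot']);s=Rm.inv().apply(np.array([x,y,z])-o['ee_pos'])/.05
    t=(Rm.inv()*R.from_euler('xyz',[np.pi,0,yaw])).as_rotvec()
    j6=(np.arctan2(y,x)+np.pi/2-yaw+np.pi)%(2*np.pi)-np.pi
    print('shift',s.round(3),'turn',t.round(3),'j6',round(j6,2))
E
python3 - <<'E'
from h import *
p=ctrl.camera_params('wrist');print(np.round(p['T_tool_cam'],3),np.round(p['intrinsics'],1),p['k1'])
c,im,d=shot('top')
print('cam',c[2][:3,3].round(2))
for ce,st,m in blobs(c,im,amin=60):
    w=onz(c,ce,.01)[0]
    if st[4]<600 and st[2]<60: x,f=fitL(c,m);print(ce.round(),st[4],x.round(3),round(f,2))
cv2.imwrite('pics/crop1.png',cv2.resize(im[150:330,80:380],None,fx=2.6,fy=2.6,interpolation=cv2.INTER_CUBIC)[:,:,::-1])
go(.47,.10,.40,1.4)
E
```

```text
[[-0.001 -0.973 -0.231  0.066]
 [ 1.    -0.001  0.    -0.001]
 [-0.    -0.231  0.973 -0.166]
 [ 0.     0.     0.     1.   ]] [[312.8   0.  279.3]
 [  0.  312.8 213.5]
 [  0.    0.    1. ]] -0.04927363820619824
cam [ 0.29 -0.1   1.18]
[233. 107.] 110 [0.843 0.063 0.467] 3.86
[273. 177.] 493 [ 0.623 -0.089 -0.875] 0.13
[341. 187.] 487 [ 0.592 -0.284 -0.594] 0.15
[346. 244.] 530 [ 0.411 -0.283  0.906] 0.1
[274. 248.] 526 [ 0.411 -0.094 -1.004] 0.1
shift [-8.295 -6.146 -3.611] turn [-0.     0.     1.422] j6 0.38
```

View pics/crop1.png

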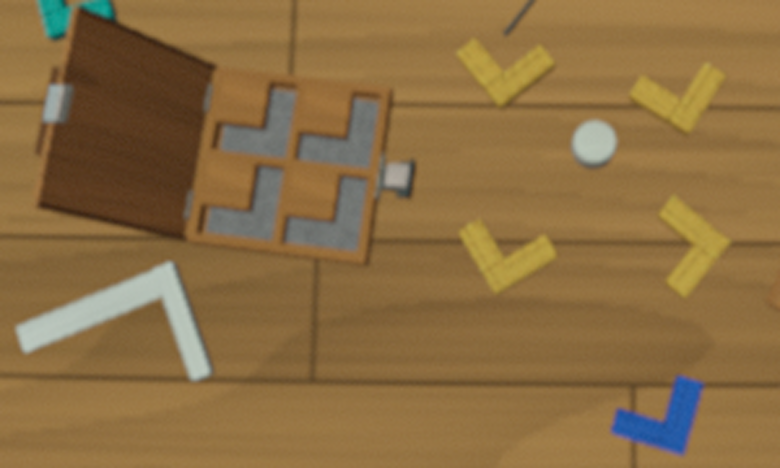

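The crop confirms that four gilt L's are the samples; the blue, purple and turquoise ones stay where they are. I'll move over the case for a close look.

>>> {"method": "move_arm", "body": {"targets": [[1, 0, 0, -3.2, 0, 0, 0], [1, 0, 0, -3.2, 0, 0, 0.1], [1, 0, 0, -3.2, 0, 0, 0.2], [1, 0, 0, -3.2, 0, 0, 0.4], [1, -8.3, -6.1, -2.6, 0, 0, 1.42], [1, -8.3, -6.1, -2.6, 0, 0, 1.42], [1, -8.3, -6.1, -2.6, 0, 0, 1.42], [1, -8.3, -6.1, -2.6, 0, 0, 1.42], [1, -8.3, -6.1, -2.6, 0, 0, 1.42], [1, -8.3, -6.1, -2.6, 0, 0, 1.42], [1, -8.3, -6.1, -2.6, 0, 0, 1.42], [1, -8.3, -6.1, -2.6, 0, 0, 1.42]]}}

```text
time_s: 2.65
ee_pos: [0.4047, 0.1945, 0.3564]
eef_rot: [3.141, -0.0, 1.396]
force: [1.1, 1.3, 0.3]
grip_width: 0.0939
grip_force: 0.0
```

>>> {"method": "move_arm", "body": {"targets": [[1, 0, 0, 0.8, 0, 0, 0], [1, 0, 0, 0.8, 0, 0, 0], [1, 0, 0, 0.8, 0, 0, 0], [1, 0, 0, 0.8, 0, 0, 0]]}}

```text
time_s: 3.05
ee_pos: [0.404, 0.1974, 0.318]
eef_rot: [3.14, -0.001, 1.403]
force: [0.6, -0.5, -0.0]
grip_width: 0.0941
grip_force: 0.0
```

```bash
cat >> h.py <<'E'
def cloud(c,d):
    v,u=np.nonzero(d>0);return np.c_[u,v],ondepth(c,np.c_[u,v],d[v,u])
def traytop(L):
    "L: Nx2 local -> (inside square, in pocket)"
    ins=np.abs(L).max(1)<.099;pk=np.zeros(len(L),bool)
    for cx in(-.047,.047):
        for cy in(-.047,.047):
            q=L-[cx,cy];pk|=(np.abs(q).max(1)<.042)&~((q>-.010).all(1))
    return ins,pk
def fitcase(P,p0):
    # P cloud points; soft agreement through small jitter-free Nelder-Mead
    near=P[(np.hypot(P[:,0]-p0[0],P[:,1]-p0[1])<.17)&(P[:,2]<.042)]
    top=near[np.abs(near[:,2]-.03)<.007][:,:2];low=near[near[:,2]<.017][:,:2]
    def f(p):
        i,k=traytop((top-p[:2])@rot(p[2]));j,l=traytop((low-p[:2])@rot(p[2]))
        return ((~(i&~k)).sum()+(j&~l).sum())/len(top)
    best=None
    for dx in(-.004,0,.004):
        for dy in(-.004,0,.004):
            s=np.array(p0)+[dx,dy,0]
            r=minimize(f,s,method='Nelder-Mead',options=dict(initial_simplex=s+np.array([[0,0,0],[.008,0,0],[0,.008,0],[0,0,.06]]),xatol=1e-4,fatol=1e-5))
            if best is None or r.fun<best.fun: best=r
    return best.x,best.fun,len(top)
E
python3 - <<'E'
from h import *
c,im,d=shot('wrist','w1.png')
uv,P=cloud(c,d)
fl=P[(P[:,2]<.006)];print('floor z',np.median(fl[:,2]),fl[:,2].std())
x,f,n=fitcase(P,[.504,.152,-.14]);print('case',x.round(4),round(f,3),n)
L=(P[:,:2]-x[:2])@rot(x[2]);i,k=traytop(L)
near=np.abs(P[:,2]-.03)<.01
print('traytop z',np.median(P[i&~k&near][:,2]),'pocket floor',np.median(P[i&k&(P[:,2]<.02)][:,2]))
lid=(np.abs(L[:,0])<.09)&(L[:,1]>.1)&(P[:,2]>.06);q=np.c_[L[lid,1]-.099,P[lid,2]-.034];print('lid ang',np.degrees(np.arctan2(q[:,1],-q[:,0])).round(1)[::max(1,len(q)//8)],'maxz',P[lid,2].max(), 'maxy',L[lid,1].max())
for ce,st,m in blobs(c,im):
    print(ce.round(),st)
    if st[0]>0 and st[1]>0 and st[0]+st[2]<560 and st[1]+st[3]<420 and st[4]>300 and st[2]<150:
        print(fitL(c,m))
for q in [[-.099,-.099],[.099,-.099],[.099,.099],[-.099,.099],[-.047,-.047],[0,0]]:
    w=np.r_[rot(x[2])@q+x[:2],.03];cv2.circle(im,tuple(proj(c,w)[0].round().astype(int)),2,(255,0,0),-1)
cv2.imwrite('pics/w1a.png',im[:,:,::-1])
E
```

```text
floor z 0.0009353183396319797 0.0011171110724678649
case [ 0.4991  0.1467 -0.1156] 0.081 9986
traytop z 0.03087880429835857 pocket floor 0.009506628511608495
lid ang [128.3 117.1 115.9 116.2 115.9 115.7 115.5 115.5 114.9] maxz 0.23268362472178522 maxy 0.2150139033804113
```

View pics/w1a.png

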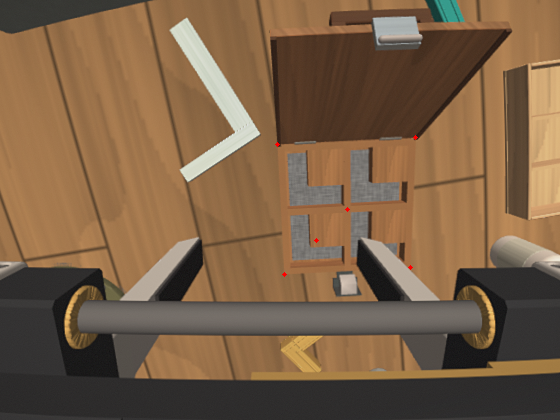

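The view shows the case at (285–415, 140–272) with the lid open at the top; the fingers hide part of the tray. I'll move back and lower for a clean view.

```bash
python3 - <<'E'
from h import *
go(.485,.04,.22,1.45)
E
```

```text
shift [-2.837  2.117  1.958] turn [ 0.002 -0.001 -0.046] j6 0.2
```

>>> {"method": "move_arm", "body": {"targets": [[1, -2.84, 2.12, 1.96, 0, 0, -0.04], [1, -2.84, 2.12, 1.96, 0, 0, -0.04], [1, -2.84, 2.12, 1.96, 0, 0, -0.04], [1, -2.84, 2.12, 1.96, 0, 0, -0.04], [1, -2.84, 2.12, 1.96, 0, 0, -0.04], [1, -2.84, 2.12, 1.96, 0, 0, -0.04], [1, -2.84, 2.12, 1.96, 0, 0, -0.04]]}}

```text
time_s: 3.8
ee_pos: [0.4848, 0.0399, 0.2195]
eef_rot: [3.14, -0.0, 1.443]
force: [-0.4, 1.0, 1.6]
grip_width: 0.0938
grip_force: 0.0
```

```bash
python3 - <<'E'
from h import *
c,im,d=shot('wrist')
np.savez('w2.npz',K=c[0],k1=c[1],M=c[2],im=im,d=d)
uv,P=cloud(c,d)
fl=P[(P[:,2]<.006)];print('floor z',np.median(fl[:,2]),fl[:,2].std())
x,f,n=fitcase(P,[.499,.1467,-.13]);print('case',x.round(4),round(f,3),n)
S=2;im2=cv2.resize(im,None,fx=S,fy=S,interpolation=cv2.INTER_CUBIC)
def poly(q,col,z=.03):
    w=np.c_[np.array(q)@rot(x[2]).T+x[:2],np.full(len(q),z)];cv2.polylines(im2,[((proj(c,w)+.5)*S-.5).round().astype(int)],True,col,1)
poly([[-.099,-.099],[.099,-.099],[.099,.099],[-.099,.099]],(255,0,0))
for cx in(-.047,.047):
    for cy in(-.047,.047): poly(np.array([[-42,-42],[42,-42],[42,-10],[-10,-10],[-10,42],[-42,42]])/1000+[cx,cy],(0,255,255))
cv2.imwrite('pics/w2a.png',im2[0:600,180:980,::-1])
E
```

```text
floor z 0.0009043651829086508 0.0009676184121587936
case [ 0.499   0.1466 -0.1128] 0.069 20713
```

View pics/w2a.png

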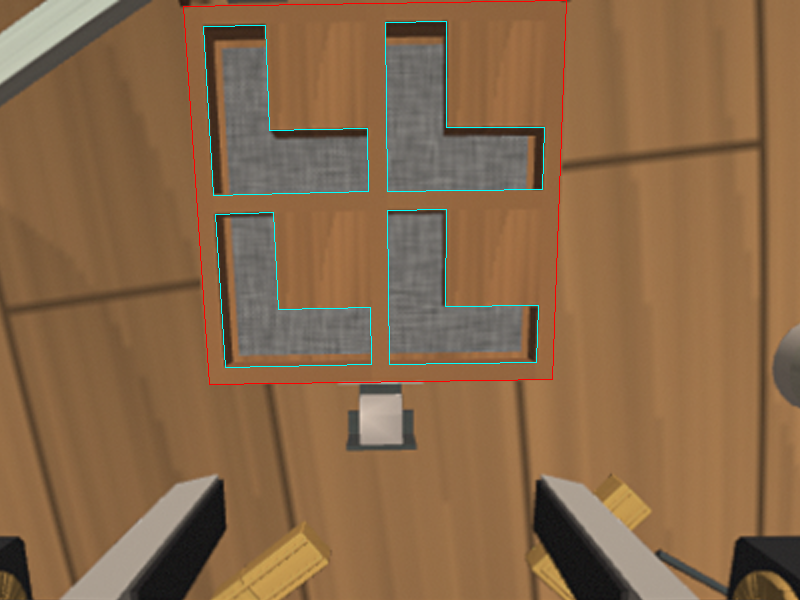

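The overlay matches the tray: outer edge, pockets and catch at (380,415) all line up. I take the case as (0.499, 0.1466), yaw −0.113. Now to the first sample (top view (274,248)).

```bash
cat >> h.py <<'E'
CASE=np.array([.4990,.1466,-.1128])
def view(s):
    yaw=s[2]+np.pi/2;t=np.array([np.cos(yaw),np.sin(yaw)]);go(*(np.array(s[:2])-.09*t),.2,yaw)
def look(f=None,z0=0.):
    c,im,d=shot('wrist',f);out=[]
    for ce,st,m in blobs(c,im,amin=800):
        if st[1]+st[3]<300 and st[0]>0 and st[1]>0 and st[0]+st[2]<560 and max(st[2:4])<200:
            x,e=fitL(c,m,z0);out.append(x);print('L',ce.round(),st[4],x.round(4),round(e,3))
    return out
def grasp(s,z=.027,l=(-.026,.004)):
    p=rot(s[2])@np.array(l)+s[:2];yaw=s[2]+np.pi/2;print('above');go(*p,.1,yaw);print('down');go(*p,z,yaw)
E
python3 -c "
from h import *
view([.411,-.094,-1.004])"
```

```text
shift [-3.996 -2.508  0.384] turn [ 0.002 -0.001  0.877] j6 0.6
```

>>> {"method": "move_arm", "body": {"targets": [[1, -4, -2.5, 0.38, 0, 0, 0.88], [1, -4, -2.5, 0.38, 0, 0, 0.88], [1, -4, -2.5, 0.38, 0, 0, 0.88], [1, -4, -2.5, 0.38, 0, 0, 0.88], [1, -4, -2.5, 0.38, 0, 0, 0.88], [1, -4, -2.5, 0.38, 0, 0, 0.88], [1, -4, -2.5, 0.38, 0, 0, 0.88], [1, -4, -2.5, 0.38, 0, 0, 0.88], [1, -4, -2.5, 0.38, 0, 0, 0.88]]}}

```text
time_s: 4.75
ee_pos: [0.3355, -0.1429, 0.1995]
eef_rot: [3.141, -0.0, 0.567]
force: [0.1, 0.7, 1.1]
grip_width: 0.0942
grip_force: 0.0
```

```bash
python3 -c "
from h import *
o=look('d1.png')
if o: s=min(o,key=lambda s:np.hypot(s[0]-.411,s[1]+.094)); grasp(s)"
```

```text
L [268. 123.] 2890 [ 0.4137 -0.095  -0.992 ] 0.258
above
shift [ 1.908 -0.491  1.988] turn [ 0.    -0.    -0.013] j6 0.82
down
shift [ 1.908 -0.491  3.448] turn [ 0.    -0.    -0.013] j6 0.82
```

View pics/d1.png

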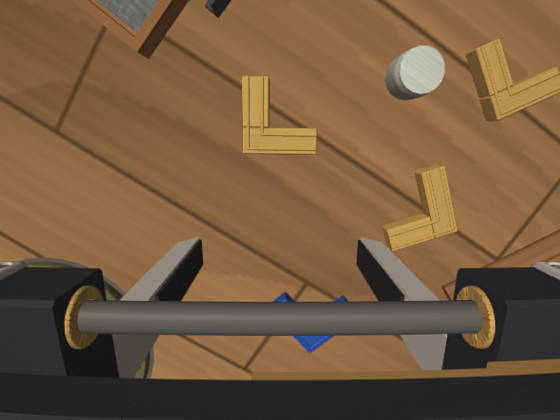

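The picture shows the target L at (243–316, 75–153), the tin at (415,72), and two more gilt L's. The colour mask loses some edge, so I'll fit with depth instead.

```bash
cat >> h.py <<'E'
def inL(q,g=0):
    return (np.abs(q).max(1)<.040+g)&~((q>-.012+g).all(1))
def fitLd(c,d,p0,zt=.022,rad=.075):
    uv,P=cloud(c,d);P=P[np.hypot(P[:,0]-p0[0],P[:,1]-p0[1])<rad];P=P[P[:,2]<zt+.006]
    top=P[P[:,2]>zt-.004][:,:2];low=P[P[:,2]<zt-.014][:,:2]
    top=top if len(top) else np.zeros((1,2))
    f=lambda p:((~inL((top-p[:2])@rot(p[2]))).sum()+inL((low-p[:2])@rot(p[2])).sum())/len(top)
    best=None
    for dx in(-.003,.003):
        for dy in(-.003,.003):
          for da in (-.04,.04):
            s=np.array(p0)+[dx,dy,da]
            r=minimize(f,s,method='Nelder-Mead',options=dict(initial_simplex=s+np.array([[0,0,0],[.006,0,0],[0,.006,0],[0,0,.1]]),xatol=5e-5,fatol=1e-5))
            if best is None or r.fun<best.fun: best=r
    print('Ld',best.x.round(4),round(best.fun,3),len(top));return best.x
def look(f=None):
    c,im,d=shot('wrist',f);out=[]
    for ce,st,m in blobs(c,im,amin=800):
        if st[1]+st[3]<300 and st[0]>0 and st[1]>0 and st[0]+st[2]<560 and max(st[2:4])<200:
            x,e=fitL(c,m);print(ce.round(),x.round(3),round(e,2));out.append(fitLd(c,d,x))
    return out
E
python3 -c "
from h import *
o=look()
s=min(o,key=lambda s:np.hypot(s[0]-.411,s[1]+.094)); grasp(s)"
```

```text
[268. 123.] [ 0.414 -0.095 -0.993] 0.26
Ld [ 0.4136 -0.0948 -1.0255] 0.005 3355
above
shift [ 1.928 -0.494  1.986] turn [ 0.   -0.    0.02] j6 0.85
down
shift [ 1.928 -0.494  3.446] turn [ 0.   -0.    0.02] j6 0.85
```

>>> {"method": "move_arm", "body": {"targets": [[0.2, 1.93, -0.49, 1.6, 0, 0, 0.02], [0.2, 1.93, -0.49, 1.6, 0, 0, 0.02], [0.2, 1.93, -0.49, 1.6, 0, 0, 0.02], [0.2, 1.93, -0.49, 2.4, 0, 0, 0.02], [0.2, 1.93, -0.49, 3.0, 0, 0, 0.02], [0.2, 1.93, -0.49, 3.45, 0, 0, 0.02], [0.2, 1.93, -0.49, 3.45, 0, 0, 0.02], [0.2, 1.93, -0.49, 3.45, 0, 0, 0.02]]}}

```text
time_s: 5.65
ee_pos: [0.4038, -0.0713, 0.0271]
eef_rot: [-3.141, 0.0, 0.543]
force: [0.2, -0.3, 0.9]
grip_width: 0.0562
grip_force: 0.0
```

>>> {"method": "move_arm", "body": {"grip_force": 35, "targets": [[-1, 0, 0, 0, 0, 0, 0], [-1, 0, 0, 0, 0, 0, 0], [-1, 0, 0, 0, 0, 0, 0], [-1, 0, 0, 0, 0, 0, 0], [-1, 0, 0, 0, 0, 0, 0], [-1, 0, 0, 0, 0, 0, 0]]}}

```text
time_s: 6.25
ee_pos: [0.4038, -0.0715, 0.0271]
eef_rot: [3.141, -0.0, 0.542]
force: [-1.1, 1.5, 7.7]
grip_width: 0.0275
grip_force: 35.0
```

```bash
cat >> h.py <<'E'
def pocket(i,z,tl=(-.026,.004),da=0.):
    "tl: TCP in the sample's frame, da: tool yaw minus (sample yaw+pi/2)"
    pc=np.array([(-.047,-.047),(.047,-.047),(-.047,.047),(.047,.047)][i])
    p=CASE[:2]+rot(CASE[2])@(pc+np.array(tl));print('pocket',i,p.round(4));go(*p,z,CASE[2]+np.pi/2+da)
def inhand(f=None,h=.027):
    c,im,d=shot('wrist',f);o=ctrl.get_obs();yaw=o['eef_rot'][2]
    s0=np.r_[o['ee_pos'][:2]-rot(yaw-np.pi/2)@[-.026,.004],yaw-np.pi/2]
    s=fitLd(c,d,s0,zt=o['ee_pos'][2]-h+.022,rad=.06)
    print('tl',(rot(s[2]).T@(o['ee_pos'][:2]-s[:2])).round(4),'da',round(s0[2]-s[2],4))
E
python3 -c "
from h import *
pocket(3,.12)"
```

```text
pocket 3 [0.5256 0.1949]
shift [ 4.836 -3.308 -1.857] turn [ 0.001 -0.    -0.916] j6 0.47
```

>>> {"method": "move_arm", "body": {"grip_force": 40, "targets": [[-1, 0, 0, -0.6, 0, 0, 0], [-1, 0, 0, -1.2, 0, 0, 0], [-1, 0, 0, -1.9, 0, 0, 0], [-1, 0, 0, -1.9, 0, 0, 0], [-1, 0, 0, -1.9, 0, 0, 0]]}}

```text
time_s: 6.75
ee_pos: [0.4036, -0.0715, 0.1218]
eef_rot: [3.141, -0.001, 0.542]
force: [-0.9, 0.2, -1.4]
grip_width: 0.0275
grip_force: 40.0
```

```bash
python3 -c "
from h import *
inhand('h1.png')
pocket(3,.12)"
```

```text
Ld [ 0.4065 -0.0959 -1.2655] 0.271 5362
tl [-0.0244  0.0041] da 0.2365
pocket 3 [0.5256 0.1949]
shift [ 4.846 -3.3    0.018] turn [-0.001  0.    -0.916] j6 0.47
```

View pics/h1.png

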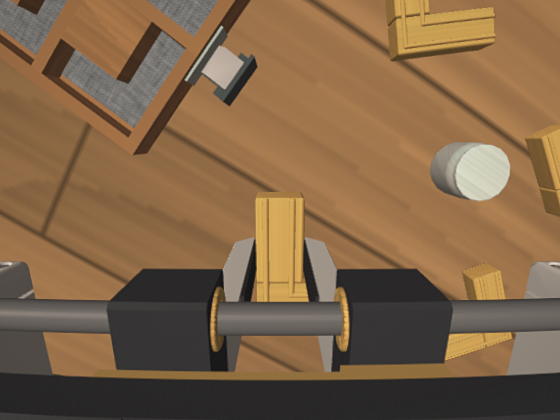

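The leg in hand is at columns 256–304, with its top front edge near row 200, held straight. I'll check that against the prediction.

```bash
python3 - <<'E'
from h import *
c=cam('wrist');o=ctrl.get_obs();yaw=o['eef_rot'][2]
s=o['ee_pos'][:2]-rot(yaw-np.pi/2)@[-.026,.004]
for z in(.022,0):
    q=np.array([[-.040,.040],[-.012,.040],[-.040,-.01],[-.012,-.012]])
    print(z,proj(c,np.c_[q@rot(yaw-np.pi/2).T+s,np.full(4,o['ee_pos'][2]-.027+z)]).round(1).tolist())
im=cv2.imread('pics/h1.png');m=goldmask(im[:,:,::-1])
for r in (196,205,215,225): u=np.nonzero(m[r,230:330])[0]+230;print(r,u.min(),u.max())
for k in (265,280,295): v=np.nonzero(m[180:300,k])[0]+180;print(k,v.min(),im[190:206,k].sum(1).tolist())
E
```

```text
0.022 [[252.2, 196.4], [302.6, 196.3], [254.0, 279.4], [301.1, 282.5]]
0 [[255.2, 190.1], [300.1, 190.1], [256.7, 264.9], [298.9, 267.7]]Traceback (most recent call last):
  File "<stdin>", line 8, in <module>
    return umr_minimum(a, axis, None, out, keepdims, initial, where)
ValueError: zero-size array to reduction operation minimum which has no identity
```

```bash
python3 - <<'E'
from h import *
np.set_printoptions(precision=5,suppress=True)
for _ in range(3):
    o=ctrl.get_obs();print(o['ee_pos'],o['eef_rot'])
p=ctrl.camera_params('wrist');T=np.array(p['T_tool_cam']);print(T,p['intrinsics'])
q=(np.array([[.036,0,.005],[.036,.014,.005],[.036,-.014,.005]])-T[:3,3])@T[:3,:3];print(q, q[:,:2]/q[:,2:]*312.8+[279.3,213.5])
im=cv2.imread('pics/h1.png');hs=cv2.cvtColor(im,cv2.COLOR_BGR2HSV)
for r in (210,225): print(r,hs[r,250:310:3].tolist())
print(im[186:212,280].tolist())
E
```

```text
[ 0.4031  -0.07138  0.12096] [-3.14095  0.00067  0.54181]
[ 0.4031  -0.07138  0.12096] [-3.14095  0.00067  0.54181]
[ 0.4031  -0.07138  0.12096] [-3.14095  0.00067  0.54181]
[[-0.00081 -0.97295 -0.231    0.06687]
 [ 1.      -0.00074 -0.00042  0.00113]
 [ 0.00024 -0.231    0.97295 -0.16614]
 [ 0.       0.       0.       1.     ]] [[312.75319   0.      279.32945]
 [  0.      312.75319 213.4614 ]
 [  0.        0.        1.     ]]
[[-0.00106 -0.0095   0.17364]
 [ 0.01294 -0.00951  0.17363]
 [-0.01506 -0.00949  0.17364]] [[277.385   196.38766]
 [302.60603 196.36848]
 [252.16567 196.40684]]
210 [[15, 133, 148], [15, 133, 146], [20, 147, 222], [20, 146, 216], [19, 152, 207], [19, 151, 213], [19, 148, 153], [20, 150, 213], [20, 148, 214], [19, 147, 215], [19, 148, 214], [19, 148, 213], [19, 147, 211], [18, 151, 202], [19, 150, 212], [19, 149, 152], [19, 150, 214], [19, 148, 217], [16, 144, 103], [15, 132, 120]]
225 [[15, 133, 151], [15, 131, 148], [20, 149, 222], [20, 148, 215], [19, 150, 200], [19, 150, 213], [18, 148, 141], [19, 149, 214], [20, 149, 215], [19, 148, 215], [20, 148, 214], [19, 148, 212], [19, 149, 212], [18, 153, 207], [19, 151, 211], [19, 149, 166], [19, 148, 213], [19, 149, 212], [15, 135, 123], [15, 131, 148]]
[[76, 117, 159], [76, 118, 161], [78, 120, 163], [79, 122, 165], [80, 122, 167], [73, 112, 155], [63, 119, 160], [66, 122, 165], [67, 123, 164], [66, 122, 163], [66, 123, 165], [71, 133, 176], [90, 169, 210], [93, 173, 216], [91, 171, 214], [90, 170, 214], [91, 170, 214], [91, 171, 214], [91, 171, 214], [91, 170, 214], [90, 169, 214], [90, 169, 214], [89, 170, 214], [89, 169, 214], [90, 170, 214], [90, 169, 214]]
```

```bash
python3 - <<'E'
from h import *
np.set_printoptions(precision=5,suppress=True)
for _ in range(3):
    p=ctrl.camera_params('wrist');print(np.array(p['T_tool_cam'])[:3,3])
print(ctrl.camera_params('top')['tvec'])
E
python3 -c "
from h import *
print(ctrl.camera_params('wrist')['T_tool_cam'][1],ctrl.camera_params('top')['tvec'])"
```

```text
[ 0.06687  0.00113 -0.16614]
[ 0.06687  0.00113 -0.16614]
[ 0.06687  0.00113 -0.16614]
[-0.10543  0.49668  1.11178]
[ 9.99999639e-01 -7.37493833e-04 -4.21789111e-04  1.12926964e-03] [-0.10543371  0.49668114  1.11177724]
```

```bash
python3 - <<'E'
from h import *
np.set_printoptions(precision=5,suppress=True)
w=np.load('w2.npz');T=np.eye(4);T[:3,:3]=R.from_euler('xyz',[3.14,0,1.443]).as_matrix();T[:3,3]=[.4848,.0399,.2195]
print((np.linalg.inv(T)@w['M'])[:3])
print(ctrl.camera_params('scene')['tvec'])
E
grep -n "0.066\|tool_cam" h.py | head
```

```text
[[-0.00064 -0.97307 -0.23051  0.0658 ]
 [ 1.      -0.00071  0.00022  0.00083]
 [-0.00038 -0.23051  0.97307 -0.16619]]
[-0.32998 -0.29867  1.85454]
6:    if 'T_tool_cam' in p:
8:        M=T@np.array(p['T_tool_cam'])
```

```bash
sed -i 's/^CASE=.*/CASE=np.array([.4980,.1467,-.1128])/' h.py; python3 -c "
from h import *
pocket(3,.12)"
```

```text
pocket 3 [0.5246 0.195 ]
shift [ 4.83  -3.312  0.018] turn [-0.001  0.    -0.916] j6 0.47
```

>>> {"method": "move_arm", "body": {"targets": [[-1, 4.83, -3.31, 0, 0, 0, -0.916], [-1, 4.83, -3.31, 0, 0, 0, -0.916], [-1, 4.83, -3.31, 0, 0, 0, -0.916], [-1, 4.83, -3.31, 0, 0, 0, -0.916], [-1, 4.83, -3.31, 0, 0, 0, -0.916], [-1, 4.83, -3.31, 0, 0, 0, -0.916], [-1, 4.83, -3.31, 0, 0, 0, -0.916], [-1, 4.83, -3.31, 0, 0, 0, -0.916], [-1, 4.83, -3.31, 0, 0, 0, -0.916], [-1, 4.83, -3.31, 0, 0, 0, -0.916]]}}

```text
time_s: 7.8
ee_pos: [0.5248, 0.1938, 0.1214]
eef_rot: [-3.141, 0.0, 1.455]
force: [0.2, -0.1, -1.4]
grip_width: 0.0273
grip_force: 40.0
```

```bash
python3 -c "
from h import *
print(ctrl.get_obs()['grip_width'],ctrl.get_obs()['force'])
pocket(3,.06)
pocket(3,.0465)"
```

```text
0.027316155326946593 [ 0.21966095 -0.07408061 -1.41050384]
pocket 3 [0.5246 0.195 ]
shift [ 0.024 -0.006  1.227] turn [-0.001  0.    -0.003] j6 0.47
pocket 3 [0.5246 0.195 ]
shift [ 0.024 -0.006  1.497] turn [-0.001  0.    -0.003] j6 0.47
```

>>> {"method": "move_arm", "body": {"targets": [[-1, 0.02, 0, 0.6, 0, 0, 0], [-1, 0.02, 0, 1.15, 0, 0, 0], [-1, 0.02, 0, 1.25, 0, 0, 0], [-1, 0.02, 0, 1.3, 0, 0, 0], [-1, 0.02, 0, 1.34, 0, 0, 0]]}}

```text
time_s: 8.3
ee_pos: [0.5259, 0.1957, 0.0559]
eef_rot: [3.14, -0.001, 1.457]
force: [-0.1, 0.8, -0.9]
grip_width: 0.0277
grip_force: 40.0
```

>>> {"method": "move_arm", "body": {"targets": [[-1, 0, 0, 0.05, 0, 0, 0], [-1, 0, 0, 0.1, 0, 0, 0], [-1, 0, 0, 0.15, 0, 0, 0], [-1, 0, 0, 0.15, 0, 0, 0]]}}

```text
time_s: 8.7
ee_pos: [0.5251, 0.1958, 0.047]
eef_rot: [-3.141, 0.0, 1.458]
force: [0.1, 0.5, -2.2]
grip_width: 0.0274
grip_force: 40.0
```

>>> {"method": "move_arm", "body": {"targets": [[-0.1, 0, 0, 0, 0, 0, 0], [-0.1, 0, 0, 0, 0, 0, 0], [-0.1, 0, 0, 0, 0, 0, 0], [-0.1, 0, 0, -0.3, 0, 0, 0], [-0.1, 0, 0, -0.6, 0, 0, 0], [-1, -0.4, 0, -0.6, 0, 0, 0], [-1, -0.4, 0, -0.6, 0, 0, 0], [-1, -0.4, 0, -0.6, 0, 0, 0], [-1, -0.4, 0, -0.6, 0, 0, 0]]}}

```text
time_s: 9.6
ee_pos: [0.5231, 0.1765, 0.0776]
eef_rot: [3.141, -0.0, 1.458]
force: [0.2, 0.1, 0.5]
grip_width: 0.0134
grip_force: 0.0
```

>>> {"method": "move_arm", "body": {"targets": [[-1, 0, 0, 0.4, 0, 0, 0], [-1, 0, 0, 0.6, 0, 0, 0], [-1, 0, 0, 0.66, 0, 0, 0], [-1, 0, 0, 0.68, 0, 0, 0], [-1, 0, 0, 0.68, 0, 0, 0]]}}

```text
time_s: 10.1
ee_pos: [0.5228, 0.1763, 0.0442]
eef_rot: [-3.141, 0.0, 1.458]
force: [-7.5, -1.2, 14.2]
grip_width: 0.0003
grip_force: 6.9
```

```bash
python3 -c "
from h import *
view([.623,-.089,-.875])"
```

```text
shift [-6.35   1.343 -3.116] turn [-0.001  0.     0.762] j6 0.62
```

>>> {"method": "move_arm", "body": {"targets": [[0.2, 0, 0, -1, 0, 0, 0], [0.2, 0, 0, -2, 0, 0, 0], [0.2, -6.35, 1.34, -3.12, 0, 0, 0.76], [0.2, -6.35, 1.34, -3.12, 0, 0, 0.76], [0.2, -6.35, 1.34, -3.12, 0, 0, 0.76], [0.2, -6.35, 1.34, -3.12, 0, 0, 0.76], [0.2, -6.35, 1.34, -3.12, 0, 0, 0.76], [0.2, -6.35, 1.34, -3.12, 0, 0, 0.76], [0.2, -6.35, 1.34, -3.12, 0, 0, 0.76], [0.2, -6.35, 1.34, -3.12, 0, 0, 0.76], [0.2, -6.35, 1.34, -3.12, 0, 0, 0.76]]}}

```text
time_s: 11.2
ee_pos: [0.5536, -0.1469, 0.199]
eef_rot: [-3.141, 0.0, 0.697]
force: [0.8, 0.2, -1.1]
grip_width: 0.0563
grip_force: 0.0
```

```bash
python3 -c "
from h import *
o=look('a1.png')
s=min(o,key=lambda s:np.hypot(s[0]-.623,s[1]+.089)); grasp(s)
print(np.array(ctrl.camera_params('wrist')['T_tool_cam'])[:3,3])"
```

```text
[267. 124.] [ 0.623 -0.091 -0.88 ] 0.34
Ld [ 0.6234 -0.0901 -0.8787] 0.022 3424
above
shift [ 1.873 -0.48   1.979] turn [-0.001  0.     0.006] j6 0.77
down
shift [ 1.873 -0.479  3.439] turn [-0.001  0.     0.006] j6 0.77
[ 0.06668865  0.00114504 -0.16613622]
```

>>> {"method": "move_arm", "body": {"targets": [[0.2, 1.87, -0.5, 1.6, 0, 0, 0.006], [0.2, 1.87, -0.5, 1.6, 0, 0, 0.006], [0.2, 1.87, -0.5, 1.6, 0, 0, 0.006], [0.2, 1.87, -0.5, 2.4, 0, 0, 0.006], [0.2, 1.87, -0.5, 3.0, 0, 0, 0.006], [0.2, 1.87, -0.5, 3.44, 0, 0, 0.006], [0.2, 1.87, -0.5, 3.44, 0, 0, 0.006], [0.2, 1.87, -0.5, 3.44, 0, 0, 0.006]]}}

```text
time_s: 12.05
ee_pos: [0.6095, -0.0668, 0.0278]
eef_rot: [-3.142, -0.0, 0.693]
force: [0.4, -0.1, 0.9]
grip_width: 0.057
grip_force: 0.0
```

>>> {"method": "move_arm", "body": {"grip_force": 40, "targets": [[-1, 0, 0, 0, 0, 0, 0], [-1, 0, 0, 0, 0, 0, 0], [-1, 0, 0, 0, 0, 0, 0], [-1, 0, 0, 0, 0, 0, 0], [-1, 0, 0, 0, 0, 0, 0], [-1, 0, 0, -0.6, 0, 0, 0], [-1, 0, 0, -1.2, 0, 0, 0], [-1, 0, 0, -1.9, 0, 0, 0], [-1, 0, 0, -1.9, 0, 0, 0], [-1, 0, 0, -1.9, 0, 0, 0]]}}

```text
time_s: 13.05
ee_pos: [0.6093, -0.0679, 0.1222]
eef_rot: [3.141, -0.0, 0.692]
force: [0.5, -0.1, -1.4]
grip_width: 0.0274
grip_force: 40.0
```

```bash
cat >> h.py <<'E'
def hand(f=None):
    "in-hand leg: edges of gold top face against prediction (px, 1.8 px/mm)"
    c,im,d=shot('wrist',f);h=cv2.cvtColor(im,cv2.COLOR_RGB2HSV);g=(h[...,0]>=17)&(h[...,0]<=24)&(h[...,1]>135)&(h[...,2]>125)
    for r in(210,220,230): u=np.nonzero(g[r,240:320])[0]+240;print(r,u.min() if len(u) else None,u.max() if len(u) else None,end='; ')
    for k in(265,292): v=np.nonzero((im[180:240,k].astype(int).sum(1)>430))[0]+180;print('front',k,v.min() if len(v) else None,end='; ')
    o=ctrl.get_obs();print('grip',o['grip_width'].round(4),'z',o['ee_pos'][2].round(4),'expected ~ 255-303, front 198')
E
python3 -c "
from h import *
hand('h2.png')
pocket(1,.12)"
```

```text
210 255 303; 220 256 303; 230 256 303; front 265 197; front 292 197; Traceback (most recent call last):
  File "<string>", line 3, in <module>
    hand('h2.png')
    ~~~~^^^^^^^^^^
  File "h.py", line 130, in hand
    o=ctrl.get_obs();print('grip',o['grip_width'].round(4),'z',o['ee_pos'][2].round(4),'expected ~ 255-303, front 198')
                                  ^^^^^^^^^^^^^^^^^^^^^
AttributeError: 'float' object has no attribute 'round'
```

```bash
sed -i "s/o\['grip_width'\].round(4)/round(o['grip_width'],4)/" h.py; python3 -c "
from h import *
pocket(1,.12)"
```

```text
pocket 1 [0.514  0.1016]
shift [ 0.7   -3.818  0.026] turn [-0.001  0.    -0.766] j6 0.31
```

>>> {"method": "move_arm", "body": {"targets": [[-1, 0.7, -3.82, 0, 0, 0, -0.766], [-1, 0.7, -3.82, 0, 0, 0, -0.766], [-1, 0.7, -3.82, 0, 0, 0, -0.766], [-1, 0.7, -3.82, 0, 0, 0, -0.766], [-1, 0.7, -3.82, 0, 0, 0, -0.766], [-1, 0.7, -3.82, 0, 0, 0, -0.766], [-1, 0.7, -3.82, 0, 0, 0, -0.766], [-1, 0.7, -3.82, 0, 0, 0, -0.766]]}}

```text
time_s: 13.9
ee_pos: [0.5145, 0.1009, 0.1215]
eef_rot: [-3.141, 0.0, 1.453]
force: [-0.2, 0.7, -2.0]
grip_width: 0.0276
grip_force: 40.0
```

```bash
python3 -c "
from h import *
o=ctrl.get_obs();print(o['grip_width'],o['ee_pos'])
pocket(1,.0465)"
```

```text
0.027582958924713023 [0.51453759 0.10086092 0.12154507]
pocket 1 [0.514  0.1016]
shift [ 0.014 -0.01   1.501] turn [-0.001  0.    -0.005] j6 0.31
```

>>> {"method": "move_arm", "body": {"targets": [[-1, 0.014, -0.01, 0.6, 0, 0, -0.005], [-1, 0.014, -0.01, 1.15, 0, 0, -0.005], [-1, 0.014, -0.01, 1.25, 0, 0, -0.005], [-1, 0.014, -0.01, 1.3, 0, 0, -0.005], [-1, 0.014, -0.01, 1.35, 0, 0, -0.005], [-1, 0.014, -0.01, 1.4, 0, 0, -0.005], [-1, 0.014, -0.01, 1.45, 0, 0, -0.005], [-1, 0.014, -0.01, 1.49, 0, 0, -0.005], [-1, 0.014, -0.01, 1.49, 0, 0, -0.005]]}}

```text
time_s: 14.8
ee_pos: [0.514, 0.1024, 0.0476]
eef_rot: [-3.141, 0.0, 1.463]
force: [-0.3, 0.3, -1.1]
grip_width: 0.0273
grip_force: 40.0
```

>>> {"method": "move_arm", "body": {"targets": [[-0.1, 0, 0, 0, 0, 0, 0], [-0.1, 0, 0, 0, 0, 0, 0], [-0.1, 0, 0, 0, 0, 0, 0], [-0.1, 0, 0, -0.3, 0, 0, 0], [-0.1, 0, 0, -0.6, 0, 0, 0], [-1, -0.4, 0, -0.6, 0, 0, 0], [-1, -0.4, 0, -0.6, 0, 0, 0], [-1, -0.4, 0, -0.6, 0, 0, 0], [-1, -0.4, 0, -0.6, 0, 0, 0], [-1, -0.4, 0, -0.6, 0, 0, 0]]}}

```text
time_s: 15.8
ee_pos: [0.5118, 0.0829, 0.0775]
eef_rot: [-3.141, 0.0, 1.463]
force: [0.1, -0.0, 0.4]
grip_width: 0.0057
grip_force: 0.0
```

>>> {"method": "move_arm", "body": {"targets": [[-1, 0, 0, 0.4, 0, 0, 0], [-1, 0, 0, 0.6, 0, 0, 0], [-1, 0, 0, 0.65, 0, 0, 0], [-1, 0, 0, 0.67, 0, 0, 0], [-1, 0, 0, 0.67, 0, 0, 0]]}}

```text
time_s: 16.3
ee_pos: [0.5119, 0.0826, 0.0444]
eef_rot: [-3.141, 0.0, 1.463]
force: [-0.1, 0.6, -0.2]
grip_width: 0.0003
grip_force: 0.0
```

```bash
python3 -c "
from h import *
view([.592,-.284,-.594])"
```

```text
shift [-8.709  1.54  -3.111] turn [-0.     0.     0.486] j6 0.01
```

>>> {"method": "move_arm", "body": {"targets": [[-1, 0, 0, 0.02, 0, 0, 0], [-1, 0, 0, 0.04, 0, 0, 0], [-1, 0, 0, 0.04, 0, 0, 0]]}}

```text
time_s: 16.6
ee_pos: [0.5121, 0.0826, 0.0441]
eef_rot: [3.141, -0.0, 1.463]
force: [-11.5, -1.4, 26.0]
grip_width: 0.0003
grip_force: 12.7
```

>>> {"method": "move_arm", "body": {"targets": [[0.2, 0, 0, -1, 0, 0, 0], [0.2, 0, 0, -2, 0, 0, 0], [0.2, -8.71, 1.54, -3.15, 0, 0, 0.486], [0.2, -8.71, 1.54, -3.15, 0, 0, 0.486], [0.2, -8.71, 1.54, -3.15, 0, 0, 0.486], [0.2, -8.71, 1.54, -3.15, 0, 0, 0.486], [0.2, -8.71, 1.54, -3.15, 0, 0, 0.486], [0.2, -8.71, 1.54, -3.15, 0, 0, 0.486], [0.2, -8.71, 1.54, -3.15, 0, 0, 0.486], [0.2, -8.71, 1.54, -3.15, 0, 0, 0.486], [0.2, -8.71, 1.54, -3.15, 0, 0, 0.486], [0.2, -8.71, 1.54, -3.15, 0, 0, 0.486]]}}

```text
time_s: 17.8
ee_pos: [0.5407, -0.3636, 0.1997]
eef_rot: [3.141, 0.001, 0.972]
force: [0.3, 0.7, -1.1]
grip_width: 0.0563
grip_force: 0.0
```

```bash
python3 -c "
from h import *
o=look('b1.png')
s=min(o,key=lambda s:np.hypot(s[0]-.592,s[1]+.284)); grasp(s)"
```

```text
[267. 119.] [ 0.593 -0.283 -0.559] 0.44
Ld [ 0.5932 -0.2836 -0.5717] 0.007 3380
above
shift [ 1.936 -0.527  1.986] turn [-0.     0.    -0.025] j6 0.14
down
shift [ 1.936 -0.527  3.446] turn [-0.     0.    -0.025] j6 0.14
```

>>> {"method": "move_arm", "body": {"targets": [[0.2, 1.94, -0.55, 1.6, 0, 0, -0.025], [0.2, 1.94, -0.55, 1.6, 0, 0, -0.025], [0.2, 1.94, -0.55, 1.6, 0, 0, -0.025], [0.2, 1.94, -0.55, 2.4, 0, 0, -0.025], [0.2, 1.94, -0.55, 3.0, 0, 0, -0.025], [0.2, 1.94, -0.55, 3.45, 0, 0, -0.025], [0.2, 1.94, -0.55, 3.45, 0, 0, -0.025], [0.2, 1.94, -0.55, 3.45, 0, 0, -0.025]]}}

```text
time_s: 18.65
ee_pos: [0.5733, -0.2623, 0.0281]
eef_rot: [3.141, -0.0, 1.003]
force: [0.1, 0.6, 0.8]
grip_width: 0.0563
grip_force: 0.0
```

>>> {"method": "move_arm", "body": {"grip_force": 40, "targets": [[-1, 0, 0, 0, 0, 0, 0], [-1, 0, 0, 0, 0, 0, 0], [-1, 0, 0, 0, 0, 0, 0], [-1, 0, 0, 0, 0, 0, 0], [-1, 0, 0, 0, 0, 0, 0], [-1, 0, 0, -0.6, 0, 0, 0], [-1, 0, 0, -1.2, 0, 0, 0], [-1, 0, 0, -1.9, 0, 0, 0], [-1, 0, 0, -1.9, 0, 0, 0], [-1, 0, 0, -1.9, 0, 0, 0]]}}

```text
time_s: 19.65
ee_pos: [0.5729, -0.263, 0.1222]
eef_rot: [3.141, -0.0, 1.002]
force: [-0.7, 0.3, -2.7]
grip_width: 0.0273
grip_force: 40.0
```

```bash
python3 -c "
from h import *
hand('h3.png')
pocket(2,.12)"
```

```text
210 255 303; 220 255 303; 230 256 302; front 265 201; front 292 201; grip 0.0277 z 0.121 expected ~ 255-303, front 198
pocket 2 [0.4312 0.2056]
shift [ 6.369 -7.428  0.032] turn [-0.002 -0.    -0.456] j6 0.56
```

```bash
python3 -c "
from h import *
pocket(2,.12,(-.026,.006))"
```

```text
pocket 2 [0.4314 0.2076]
shift [ 6.405 -7.446  0.032] turn [-0.002 -0.    -0.456] j6 0.56
```

>>> {"method": "move_arm", "body": {"targets": [[-1, 6.4, -7.45, 0, 0, 0, -0.456], [-1, 6.4, -7.45, 0, 0, 0, -0.456], [-1, 6.4, -7.45, 0, 0, 0, -0.456], [-1, 6.4, -7.45, 0, 0, 0, -0.456], [-1, 6.4, -7.45, 0, 0, 0, -0.456], [-1, 6.4, -7.45, 0, 0, 0, -0.456], [-1, 6.4, -7.45, 0, 0, 0, -0.456], [-1, 6.4, -7.45, 0, 0, 0, -0.456], [-1, 6.4, -7.45, 0, 0, 0, -0.456], [-1, 6.4, -7.45, 0, 0, 0, -0.456], [-1, 6.4, -7.45, 0, 0, 0, -0.456], [-1, 6.4, -7.45, 0, 0, 0, -0.456]]}}

```text
time_s: 20.9
ee_pos: [0.4308, 0.2075, 0.121]
eef_rot: [-3.14, 0.001, 1.46]
force: [0.7, -0.5, -1.9]
grip_width: 0.0273
grip_force: 40.0
```

```bash
python3 -c "
from h import *
hand()
pocket(2,.0465,(-.026,.006))"
```

```text
210 255 303; 220 256 303; 230 256 303; front 265 195; front 292 193; grip 0.0273 z 0.1212 expected ~ 255-303, front 198
pocket 2 [0.4314 0.2076]
shift [0.019 0.004 1.495] turn [-0.002  0.001  0.   ] j6 0.56
```

```bash
python3 -c "
from h import *
c,im,d=shot('wrist','h3b.png')
print(im[186:206,280].tolist())
a=cv2.imread('pics/h3.png')[160:300,220:340];b=im[160:300,220:340,::-1]
cv2.imwrite('pics/h3c.png',cv2.resize(np.hstack([a,b]),None,fx=3.3,fy=3.3,interpolation=cv2.INTER_CUBIC))"
```

```text
[[135, 132, 128], [141, 137, 132], [138, 135, 130], [133, 130, 126], [133, 130, 126], [139, 135, 131], [138, 136, 133], [133, 130, 127], [176, 144, 105], [212, 155, 81], [212, 156, 82], [211, 157, 84], [212, 157, 83], [214, 159, 85], [218, 168, 92], [227, 190, 108], [226, 189, 105], [226, 187, 100], [227, 187, 100], [226, 187, 100]]
```

View pics/h3c.png

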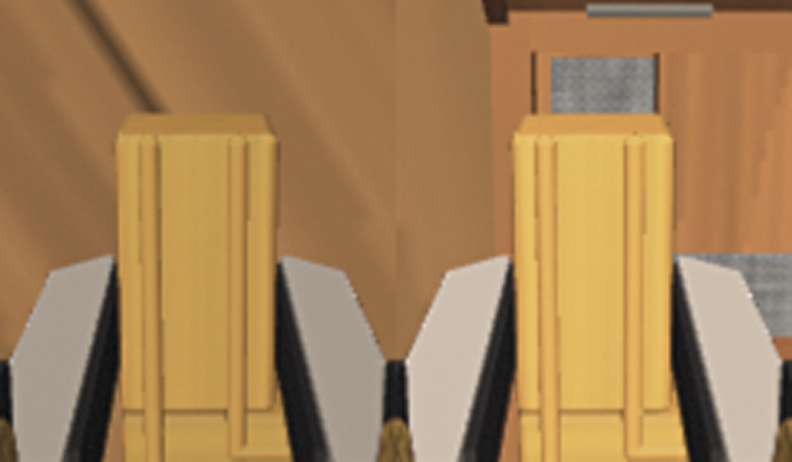

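The leg is unchanged in hand: both crops show its front edge at the same row, and it lines up with the pocket. I'll lower it.

>>> {"method": "move_arm", "body": {"targets": [[-1, 0.02, 0, 0.6, 0, 0, 0], [-1, 0.02, 0, 1.15, 0, 0, 0], [-1, 0.02, 0, 1.25, 0, 0, 0], [-1, 0.02, 0, 1.3, 0, 0, 0], [-1, 0.02, 0, 1.35, 0, 0, 0], [-1, 0.02, 0, 1.4, 0, 0, 0], [-1, 0.02, 0, 1.45, 0, 0, 0], [-1, 0.02, 0, 1.49, 0, 0, 0], [-1, 0.02, 0, 1.49, 0, 0, 0]]}}

```text
time_s: 21.9
ee_pos: [0.4316, 0.2083, 0.0476]
eef_rot: [-3.141, 0.0, 1.458]
force: [0.6, 0.5, -0.8]
grip_width: 0.0273
grip_force: 40.0
```

>>> {"method": "move_arm", "body": {"targets": [[-0.1, 0, 0, 0, 0, 0, 0], [-0.1, 0, 0, 0, 0, 0, 0], [-0.1, 0, 0, 0, 0, 0, 0], [-0.1, 0, 0, -0.3, 0, 0, 0], [-0.1, 0, 0, -0.6, 0, 0, 0], [-1, -0.4, 0, -0.6, 0, 0, 0], [-1, -0.4, 0, -0.6, 0, 0, 0], [-1, -0.4, 0, -0.6, 0, 0, 0], [-1, -0.4, 0, -0.6, 0, 0, 0], [-1, -0.4, 0, -0.6, 0, 0, 0]]}}

```text
time_s: 22.9
ee_pos: [0.4294, 0.1888, 0.0775]
eef_rot: [-3.141, 0.0, 1.458]
force: [-0.1, 0.6, 0.2]
grip_width: 0.0058
grip_force: 0.0
```

>>> {"method": "move_arm", "body": {"targets": [[-1, 0, 0, 0.4, 0, 0, 0], [-1, 0, 0, 0.6, 0, 0, 0], [-1, 0, 0, 0.65, 0, 0, 0], [-1, 0, 0, 0.68, 0, 0, 0], [-1, 0, 0, 0.69, 0, 0, 0]]}}

```text
time_s: 23.4
ee_pos: [0.4291, 0.1885, 0.0441]
eef_rot: [-3.14, 0.001, 1.458]
force: [-10.3, -3.4, 22.6]
grip_width: 0.0007
grip_force: 11.2
```

```bash
python3 -c "
from h import *
view([.411,-.283,.906])"
```

```text
shift [-10.356   2.231  -3.115] turn [-0.002 -0.    -1.019] j6 -1.52
```

>>> {"method": "move_arm", "body": {"targets": [[0.2, 0, 0, -1, 0, 0, 0], [0.2, 0, 0, -2, 0, 0, 0], [0.2, -10.36, 2.23, -3.15, 0, 0, -1.02], [0.2, -10.36, 2.23, -3.15, 0, 0, -1.02], [0.2, -10.36, 2.23, -3.15, 0, 0, -1.02], [0.2, -10.36, 2.23, -3.15, 0, 0, -1.02], [0.2, -10.36, 2.23, -3.15, 0, 0, -1.02], [0.2, -10.36, 2.23, -3.15, 0, 0, -1.02], [0.2, -10.36, 2.23, -3.15, 0, 0, -1.02], [0.2, -10.36, 2.23, -3.15, 0, 0, -1.02], [0.2, -10.36, 2.23, -3.15, 0, 0, -1.02], [0.2, -10.36, 2.23, -3.15, 0, 0, -1.02]]}}

```text
time_s: 24.6
ee_pos: [0.4741, -0.258, 0.1924]
eef_rot: [3.141, 0.001, 2.478]
force: [1.6, 0.7, 0.7]
grip_width: 0.0563
grip_force: 0.0
```

>>> {"method": "move_arm", "body": {"targets": [[0.2, 0, 0, 0, 0, 0, 0], [0.2, 0, 0, 0, 0, 0, 0]]}}

```text
time_s: 24.8
ee_pos: [0.4739, -0.2564, 0.1915]
eef_rot: [3.142, -0.001, 2.476]
force: [0.4, 0.7, -0.3]
grip_width: 0.0564
grip_force: 0.0
```

```bash
python3 -c "
from h import *
view([.411,-.283,.906])
o=look('c1.png')
s=min(o,key=lambda s:np.hypot(s[0]-.411,s[1]+.283)); grasp(s)"
```

```text
shift [-1.138 -1.195 -0.17 ] turn [ 0.    -0.001 -0.001] j6 -1.52
[219. 173.] [ 0.414 -0.28   0.902] 1.45
Ld [ 0.4123 -0.2826  0.8908] 0.03 3174
above
shift [ 0.724 -1.707  1.831] turn [ 0.    -0.001  0.016] j6 -1.54
down
shift [ 0.723 -1.707  3.291] turn [ 0.    -0.001  0.016] j6 -1.54
```

>>> {"method": "move_arm", "body": {"targets": [[0.2, -1.14, -1.2, -0.17, 0, 0, 0], [0.2, -1.14, -1.2, -0.17, 0, 0, 0], [0.2, -1.14, -1.2, -0.17, 0, 0, 0], [0.2, -1.14, -1.2, -0.17, 0, 0, 0], [0.2, -1.14, -1.2, -0.17, 0, 0, 0]]}}

```text
time_s: 25.35
ee_pos: [0.4823, -0.3367, 0.2002]
eef_rot: [3.141, -0.001, 2.479]
force: [0.7, -0.3, -0.4]
grip_width: 0.0565
grip_force: 0.0
```

```bash
python3 -c "
from h import *
o=look('c2.png')
s=min(o,key=lambda s:np.hypot(s[0]-.411,s[1]+.283)); grasp(s)"
```

```text
[268. 124.] [ 0.413 -0.282  0.884] 0.33
Ld [ 0.4122 -0.282   0.8935] 0.001 3347
above
shift [ 1.868 -0.518  2.006] turn [ 0.    -0.     0.015] j6 -1.55
down
shift [ 1.868 -0.518  3.466] turn [ 0.    -0.     0.015] j6 -1.55
```

>>> {"method": "move_arm", "body": {"targets": [[0.2, 1.87, -0.54, 1.6, 0, 0, 0.015], [0.2, 1.87, -0.54, 1.6, 0, 0, 0.015], [0.2, 1.87, -0.54, 1.6, 0, 0, 0.015], [0.2, 1.87, -0.54, 2.4, 0, 0, 0.015], [0.2, 1.87, -0.54, 3.0, 0, 0, 0.015], [0.2, 1.87, -0.54, 3.46, 0, 0, 0.015], [0.2, 1.87, -0.54, 3.46, 0, 0, 0.015], [0.2, 1.87, -0.54, 3.46, 0, 0, 0.015]]}}

```text
time_s: 26.2
ee_pos: [0.3922, -0.3015, 0.0279]
eef_rot: [3.142, 0.0, 2.464]
force: [-0.5, 0.2, 0.3]
grip_width: 0.0567
grip_force: 0.0
```

>>> {"method": "move_arm", "body": {"grip_force": 40, "targets": [[-1, 0, 0, 0, 0, 0, 0], [-1, 0, 0, 0, 0, 0, 0], [-1, 0, 0, 0, 0, 0, 0], [-1, 0, 0, 0, 0, 0, 0], [-1, 0, 0, 0, 0, 0, 0], [-1, 0, 0, -0.6, 0, 0, 0], [-1, 0, 0, -1.2, 0, 0, 0], [-1, 0, 0, -1.9, 0, 0, 0], [-1, 0, 0, -1.9, 0, 0, 0], [-1, 0, 0, -1.9, 0, 0, 0]]}}

```text
time_s: 27.2
ee_pos: [0.3918, -0.302, 0.1222]
eef_rot: [-3.142, 0.001, 2.463]
force: [0.3, -0.1, -1.2]
grip_width: 0.0274
grip_force: 40.0
```

```bash
python3 -c "
from h import *
hand('h4.png')
im=cv2.imread('pics/h4.png');print(im[190:206,280].sum(1))
pocket(0,.12)"
```

```text
210 255 303; 220 256 303; 230 256 303; front 265 194; front 292 194; grip 0.0272 z 0.1213 expected ~ 255-303, front 198
[310 311 323 428 481 479 481 480 477 480 479 477 478 481 478 480]
pocket 0 [0.4206 0.1122]
shift [4.743 6.809 0.031] turn [-1.000e-03 -1.000e-03  1.005e+00] j6 0.37
```

```bash
python3 -c "
from h import *
im=cv2.imread('pics/h4.png');print(im[188:206,280].tolist())
cv2.imwrite('pics/h4c.png',cv2.resize(im[180:250,240:320],None,fx=7,fy=7,interpolation=cv2.INTER_NEAREST))"
```

```text
[[59, 106, 142], [58, 108, 144], [59, 107, 144], [58, 108, 145], [60, 112, 151], [81, 151, 196], [91, 171, 219], [91, 172, 216], [92, 173, 216], [91, 173, 216], [90, 172, 215], [91, 173, 216], [91, 172, 216], [90, 172, 215], [91, 172, 215], [92, 173, 216], [91, 172, 215], [91, 173, 216]]
```

View pics/h4c.png

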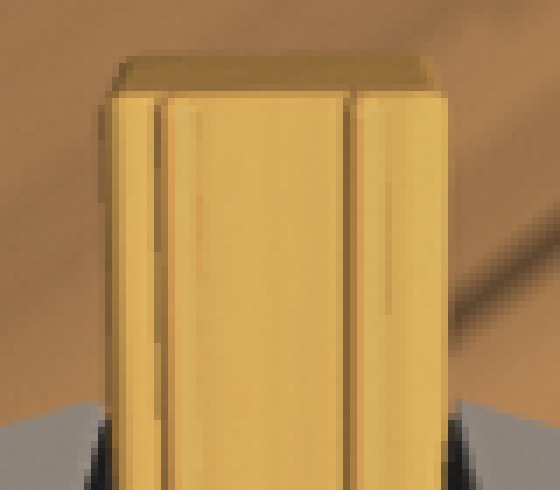

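In hand, the leg's top front edge is at row 193, about 4 px further out than on the first samples. I'll correct by about 2 mm.

```bash
python3 -c "
from h import *
pocket(0,.12,(-.026,.002))"
```

```text
pocket 0 [0.4204 0.1102]
shift [4.721 6.775 0.031] turn [-1.000e-03 -1.000e-03  1.005e+00] j6 0.37
```

>>> {"method": "move_arm", "body": {"targets": [[-1, 4.72, 6.78, 0, 0, 0, 1.005], [-1, 4.72, 6.78, 0, 0, 0, 1.005], [-1, 4.72, 6.78, 0, 0, 0, 1.005], [-1, 4.72, 6.78, 0, 0, 0, 1.005], [-1, 4.72, 6.78, 0, 0, 0, 1.005], [-1, 4.72, 6.78, 0, 0, 0, 1.005], [-1, 4.72, 6.78, 0, 0, 0, 1.005], [-1, 4.72, 6.78, 0, 0, 0, 1.005], [-1, 4.72, 6.78, 0, 0, 0, 1.005], [-1, 4.72, 6.78, 0, 0, 0, 1.005], [-1, 4.72, 6.78, 0, 0, 0, 1.005], [-1, 4.72, 6.78, 0, 0, 0, 1.005]]}}

```text
time_s: 28.45
ee_pos: [0.4205, 0.1093, 0.1213]
eef_rot: [-3.14, 0.001, 1.458]
force: [0.1, -0.2, -1.0]
grip_width: 0.0272
grip_force: 40.0
```

```bash
python3 -c "
from h import *
c,im,d=shot('wrist');print(im[188:206,280].tolist())
pocket(0,.0465,(-.026,.002))"
```

```text
[[189, 138, 75], [187, 139, 73], [184, 136, 71], [188, 138, 74], [189, 140, 74], [201, 157, 87], [206, 167, 93], [206, 166, 90], [207, 165, 88], [208, 165, 87], [206, 164, 86], [207, 165, 87], [207, 164, 86], [207, 165, 87], [208, 166, 87], [207, 165, 87], [207, 164, 86], [205, 163, 85]]
pocket 0 [0.4204 0.1102]
shift [ 0.025 -0.008  1.501] turn [-0.001  0.001 -0.001] j6 0.37
```

>>> {"method": "move_arm", "body": {"targets": [[-1, 0.015, 0, 0.6, 0, 0, 0], [-1, 0.015, 0, 1.15, 0, 0, 0], [-1, 0.015, 0, 1.25, 0, 0, 0], [-1, 0.015, 0, 1.3, 0, 0, 0], [-1, 0.015, 0, 1.35, 0, 0, 0], [-1, 0.015, 0, 1.4, 0, 0, 0], [-1, 0.015, 0, 1.45, 0, 0, 0], [-1, 0.015, 0, 1.49, 0, 0, 0], [-1, 0.015, 0, 1.49, 0, 0, 0]]}}

```text
time_s: 29.4
ee_pos: [0.421, 0.1108, 0.0476]
eef_rot: [-3.142, 0.0, 1.458]
force: [0.3, -0.1, -1.5]
grip_width: 0.0276
grip_force: 40.0
```

>>> {"method": "move_arm", "body": {"targets": [[-0.1, 0, 0, 0, 0, 0, 0], [-0.1, 0, 0, 0, 0, 0, 0], [-0.1, 0, 0, 0, 0, 0, 0], [-0.1, 0, 0, -0.3, 0, 0, 0], [-0.1, 0, 0, -0.6, 0, 0, 0], [-1, -0.4, 0, -0.6, 0, 0, 0], [-1, -0.4, 0, -0.6, 0, 0, 0], [-1, -0.4, 0, -0.6, 0, 0, 0], [-1, -0.4, 0, -0.6, 0, 0, 0], [-1, -0.4, 0, -0.6, 0, 0, 0]]}}

```text
time_s: 30.4
ee_pos: [0.4187, 0.0913, 0.0775]
eef_rot: [-3.141, 0.0, 1.458]
force: [-0.2, -0.7, 0.4]
grip_width: 0.0059
grip_force: 0.0
```

>>> {"method": "move_arm", "body": {"targets": [[-1, 0, 0, 0.4, 0, 0, 0], [-1, 0, 0, 0.6, 0, 0, 0], [-1, 0, 0, 0.65, 0, 0, 0], [-1, 0, 0, 0.68, 0, 0, 0], [-1, 0, 0, 0.69, 0, 0, 0]]}}

```text
time_s: 30.9
ee_pos: [0.4181, 0.091, 0.0441]
eef_rot: [-3.139, 0.0, 1.458]
force: [-15.3, -1.0, 29.0]
grip_width: 0.0006
grip_force: 14.3
```

```bash
python3 -c "
from h import *
go(.485,.0,.22,1.458)"
```

```text
shift [-1.66   1.526 -3.521] turn [-0.002  0.    -0.   ] j6 0.11
```

>>> {"method": "move_arm", "body": {"targets": [[1, 0, 0, -1, 0, 0, 0], [1, 0, 0, -2, 0, 0, 0], [1, -1.66, 1.53, -3.52, 0, 0, 0], [1, -1.66, 1.53, -3.52, 0, 0, 0], [1, -1.66, 1.53, -3.52, 0, 0, 0], [1, -1.66, 1.53, -3.52, 0, 0, 0], [1, -1.66, 1.53, -3.52, 0, 0, 0]]}}

```text
time_s: 31.6
ee_pos: [0.4853, -0.0002, 0.219]
eef_rot: [-3.141, -0.0, 1.457]
force: [-0.5, 0.7, 0.4]
grip_width: 0.0529
grip_force: 0.0
```

```bash
python3 - <<'E'
from h import *
c,im,d=shot('wrist','p1.png')
uv,P=cloud(c,d);L=(P[:,:2]-CASE[:2])@rot(CASE[2])
for i,pc in enumerate([(-.047,-.047),(.047,-.047),(-.047,.047),(.047,.047)]):
    q=L-pc;m=inL(q,-.003)&(P[:,2]<.06);z=P[m,2];g=m&(q[:,0]<-.015)&(q[:,1]<-.015)
    print(i,'z',np.percentile(z,[2,50,98]).round(4),[np.median(P[m&s,2]).round(4) for s in (q[:,1]>.02,q[:,0]>.02,(q<-.015).all(1))])
m=(np.abs(L).max(1)<.097)&(P[:,2]>.02)&(P[:,2]<.04);i,k=traytop(L);print('tray',np.median(P[m&i&~k,2]))
# lid
A=CASE;o=(L[:,1]>.11)&(np.abs(L[:,0])<.08)&(P[:,2]>.06);q=np.c_[L[o,1]-.099,P[o,2]-.034];print('lid',np.median(np.arctan2(q[:,1],-q[:,0])))
cv2.imwrite('pics/p1c.png',cv2.resize(im[0:260,140:420],None,fx=2.3,fy=2.3)[:,:,::-1])
E
```

```text
0 z [0.0293 0.0311 0.0331] [np.float64(0.0312), np.float64(0.031), np.float64(0.0312)]
1 z [0.0294 0.0311 0.033 ] [np.float64(0.0312), np.float64(0.0311), np.float64(0.0311)]
2 z [0.0293 0.0311 0.0333] [np.float64(nan), np.float64(0.0312), np.float64(0.0311)]
3 z [0.0101 0.0311 0.0332] [np.float64(0.0093), np.float64(0.0311), np.float64(0.0311)]
tray 0.03090395312905636
lid nan
  return _methods._mean(a, axis=axis, dtype=dtype,
  ret = ret.dtype.type(ret / rcount)
```

View pics/p1c.png

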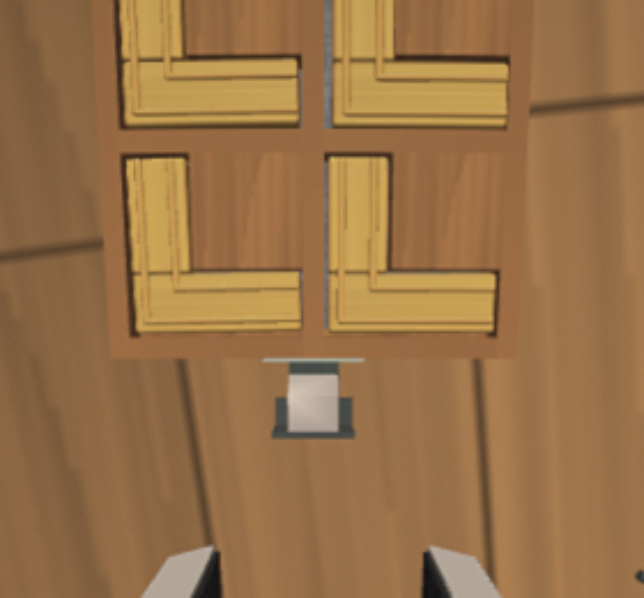

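All four samples sit flush: every pocket reads 31.1 mm and the tray 30.9 mm, with the catch at (313,400) in the crop. Now I'll go over the lid and behind it, to swing it shut by its handle bar.

>>> {"method": "move_arm", "body": {"targets": [[-1, 0, 0, -0.8, 0, 0, 0], [-1, 0, -0.08, -1.6, 0, 0, 0], [-1, 7.9, -0.08, -1.6, 0, 0, 0], [-1, 7.9, -0.08, -1.6, 0, 0, 0], [-1, 7.9, -0.08, -1.6, 0, 0, 0], [-1, 7.9, -0.08, -1.6, 0, 0, 0], [-1, 7.9, -0.08, -1.6, 0, 0, 0], [-1, 7.9, -0.08, -1.6, 0, 0, 0], [-1, 7.9, -0.08, -1.6, 0, 0, 0], [-1, 7.9, -0.08, -1.6, 0, 0, 0], [-1, 7.9, -0.08, -1.6, 0, 0, 0], [-1, 7.9, -0.08, -1.6, 0, 0, 0]]}}

```text
time_s: 32.85
ee_pos: [0.5248, 0.3939, 0.2976]
eef_rot: [-3.14, 0.002, 1.46]
force: [0.1, 0.1, -0.1]
grip_width: 0.0004
grip_force: 0.0
```

```bash
cat >> h.py <<'E'
def lidgo(y,z,x=0.):
    p=CASE[:2]+rot(CASE[2])@np.array([x,y]);go(*p,z,CASE[2]+np.pi/2)
def loc():
    o=ctrl.get_obs();print('local',(rot(CASE[2]).T@(o['ee_pos'][:2]-CASE[:2])).round(4),'z',o['ee_pos'][2].round(4),'F',o['force'].round(1))
E
python3 - <<'E'
from h import *
loc();lidgo(.248,.186)
c,im,d=shot('scene')
u,v=[int(a) for a in proj(c,[.5,.25,.1])[0]];im2=im[max(0,v-140):v+140,max(0,u-180):u+180]
cv2.imwrite('pics/s1.png',cv2.resize(im2,None,fx=2,fy=2)[:,:,::-1])
E
```

```text
local [-0.0012  0.2487] z 0.2976 F [ 0.1  0.1 -0.1]
shift [-0.01   0.029  2.232] turn [-0.002  0.002  0.002] j6 0.75
```

View pics/s1.png

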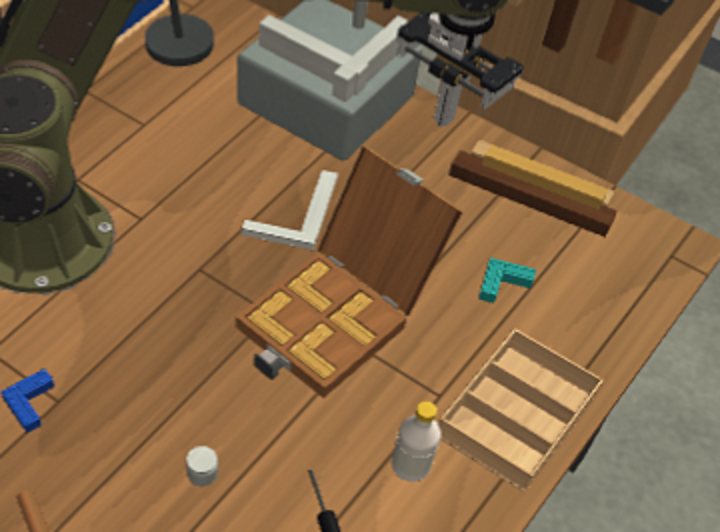

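The scene shows all four samples packed, the lid open and the gripper behind it at (450,100), clear. I'll descend and push.

>>> {"method": "move_arm", "body": {"targets": [[-1, 0, 0.03, 0.8, 0, 0, 0], [-1, 0, 0.03, 1.5, 0, 0, 0], [-1, 0, 0.03, 2.23, 0, 0, 0], [-1, 0, 0.03, 2.23, 0, 0, 0], [-1, 0, 0.03, 2.23, 0, 0, 0]]}}

```text
time_s: 33.4
ee_pos: [0.5277, 0.392, 0.1892]
eef_rot: [3.141, -0.0, 1.457]
force: [0.3, 0.3, 0.4]
grip_width: 0.0002
grip_force: 0.0
```

>>> {"method": "move_arm", "body": {"targets": [[-1, -0.2, 0, 0, 0, 0, 0], [-1, -0.4, 0, 0, 0, 0, 0], [-1, -0.6, 0, -0.04, 0, 0, 0], [-1, -0.8, 0, -0.08, 0, 0, 0], [-1, -1.0, 0, -0.14, 0, 0, 0]]}}

```text
time_s: 33.9
ee_pos: [0.5222, 0.3426, 0.1966]
eef_rot: [3.139, -0.003, 1.458]
force: [0.4, 4.4, 3.2]
grip_width: 0.0005
grip_force: 2.3
```

>>> {"method": "move_arm", "body": {"targets": [[-1, -0.35, 0, -0.1, 0, 0, 0], [-1, -0.7, 0, -0.2, 0, 0, 0], [-1, -1.02, 0, -0.3, 0, 0, 0], [-1, -1.35, 0, -0.4, 0, 0, 0], [-1, -1.7, 0, -0.48, 0, 0, 0], [-1, -1.98, 0, -0.52, 0, 0, 0], [-1, -1.98, 0, -0.52, 0, 0, 0]]}}

```text
time_s: 34.6
ee_pos: [0.5108, 0.2428, 0.2212]
eef_rot: [3.141, 0.0, 1.456]
force: [0.3, -0.7, 0.5]
grip_width: 0.0008
grip_force: 0.0
```

```bash
python3 - <<'E'
from h import *
loc()
c,im,d=shot('wrist','l1.png');uv,P=cloud(c,d);L=(P[:,:2]-CASE[:2])@rot(CASE[2])
o=(np.abs(L[:,0])>.055)&(np.abs(L[:,0])<.092)&(L[:,1]>-.1)&(L[:,1]<.098)&(P[:,2]>.05)&(P[:,2]<.24)
q=np.c_[L[o,1]-.099,P[o,2]-.034];a=np.arctan2(q[:,1],-q[:,0]);rr=np.hypot(q[:,0],q[:,1]);print(len(q),[ (lo,round(float(np.median(a[(rr>lo)&(rr<lo+.04)]-.008/rr[(rr>lo)&(rr<lo+.04)])),3)) for lo in (.06,.1,.14) if ((rr>lo)&(rr<lo+.04)).any()])
E
```

```text
local [0.0019 0.0969] z 0.2212 F [ 0.3 -0.7  0.5]
8480 [(0.06, 1.264), (0.1, 1.262), (0.14, 1.264)]
```

>>> {"method": "move_arm", "body": {"targets": [[-1, -0.3, 0, -0.01, 0, 0, 0], [-1, -0.57, 0, 0.02, 0, 0, 0], [-1, -0.8, 0, 0.07, 0, 0, 0], [-1, -1.02, 0, 0.13, 0, 0, 0], [-1, -1.26, 0, 0.23, 0, 0, 0], [-1, -1.51, 0, 0.34, 0, 0, 0], [-1, -1.74, 0, 0.49, 0, 0, 0], [-1, -1.96, 0, 0.64, 0, 0, 0], [-1, -2.16, 0, 0.81, 0, 0, 0], [-1, -2.36, 0, 0.98, 0, 0, 0], [-1, -2.36, 0, 0.98, 0, 0, 0]]}}

```text
time_s: 35.75
ee_pos: [0.4968, 0.1261, 0.1702]
eef_rot: [-3.139, 0.001, 1.457]
force: [-0.3, 0.6, -0.1]
grip_width: 0.0005
grip_force: 0.0
```

```bash
cat >> h.py <<'E'
def lidang():
    loc();c,im,d=shot('wrist');uv,P=cloud(c,d);L=(P[:,:2]-CASE[:2])@rot(CASE[2])
    o=(np.abs(L[:,0])>.055)&(np.abs(L[:,0])<.092)&(L[:,1]>-.1)&(L[:,1]<.098)&(P[:,2]>.0345)&(P[:,2]<.24)
    q=np.c_[L[o,1]-.099,P[o,2]-.0345];a=np.arctan2(q[:,1],-q[:,0]);rr=np.hypot(q[:,0],q[:,1])
    print('lid',len(q),[ (lo,round(float(np.median(a[(rr>lo)&(rr<lo+.04)]-.008/rr[(rr>lo)&(rr<lo+.04)])),3)) for lo in (.06,.1,.14) if ((rr>lo)&(rr<lo+.04)).any()])
E
python3 -c "
from h import *
lidang()"
```

```text
local [ 0.0011 -0.0206] z 0.1702 F [-0.3  0.6 -0.1]
lid 19536 [(0.06, 0.527), (0.1, 0.525), (0.14, 0.524)]
```

>>> {"method": "move_arm", "body": {"targets": [[-1, -0.2, 0, 0.18, 0, 0, 0], [-1, -0.39, 0, 0.36, 0, 0, 0], [-1, -0.49, 0, 0.5, 0, 0, 0], [-1, -0.59, 0, 0.65, 0, 0, 0], [-1, -0.69, 0, 0.81, 0, 0, 0], [-1, -0.79, 0, 0.97, 0, 0, 0], [-1, -0.87, 0, 1.1, 0, 0, 0], [-1, -0.95, 0, 1.23, 0, 0, 0], [-1, -0.95, 0, 1.23, 0, 0, 0]]}}

```text
time_s: 36.7
ee_pos: [0.4917, 0.0796, 0.1093]
eef_rot: [-3.14, 0.0, 1.457]
force: [0.0, -0.0, 0.2]
grip_width: 0.0005
grip_force: 0.0
```

```bash
python3 -c "
from h import *
lidang()"
```

```text
local [ 0.0012 -0.0674] z 0.1093 F [ 0.  -0.   0.2]
lid 38337 [(0.06, 0.119), (0.1, 0.117), (0.14, 0.116)]
```

>>> {"method": "move_arm", "body": {"targets": [[-1, -0.1, 0, 0.1, 0, 0, 0], [-1, -0.15, 0, 0.2, 0, 0, 0], [-1, -0.17, 0, 0.28, 0, 0, 0], [-1, -0.17, 0, 0.32, 0, 0, 0], [-1, -0.17, 0, 0.36, 0, 0, 0]]}}

```text
time_s: 37.25
ee_pos: [0.491, 0.0715, 0.0919]
eef_rot: [-3.141, 0.0, 1.458]
force: [0.6, 0.0, 0.2]
grip_width: 0.0005
grip_force: 0.3
```

>>> {"method": "move_arm", "body": {"targets": [[-1, 0, 0, 0.02, 0, 0, 0], [-1, 0, 0, 0.04, 0, 0, 0], [-1, 0, 0, 0.06, 0, 0, 0]]}}

```text
time_s: 37.55
ee_pos: [0.4911, 0.0717, 0.0891]
eef_rot: [-3.141, 0.0, 1.458]
force: [-0.0, -0.6, 0.7]
grip_width: 0.0006
grip_force: 0.3
```

>>> {"method": "move_arm", "body": {"targets": [[-1, 0, 0, 0.02, 0, 0, 0], [-1, 0, 0, 0.04, 0, 0, 0], [-1, 0, 0, 0.05, 0, 0, 0], [-1, 0, 0, 0.05, 0, 0, 0]]}}

```text
time_s: 37.95
ee_pos: [0.4913, 0.0717, 0.0879]
eef_rot: [3.141, 0.0, 1.458]
force: [-7.3, -1.5, 18.1]
grip_width: 0.0005
grip_force: 8.8
```

```bash
python3 -c "
from h import *
lidang()"
```

```text
local [ 0.0017 -0.0753] z 0.0879 F [-7.3 -1.5 18.1]
lid 38968 [(0.06, 0.004), (0.1, 0.002), (0.14, 0.001)]
```

>>> {"method": "move_arm", "body": {"targets": [[-1, 0, 0, 0.01, 0, 0, 0], [-1, 0, 0, 0.02, 0, 0, 0], [-1, 0, 0, 0.02, 0, 0, 0]]}}

```text
time_s: 38.3
ee_pos: [0.4914, 0.0717, 0.0876]
eef_rot: [3.141, 0.0, 1.458]
force: [-11.7, -2.1, 28.3]
grip_width: 0.0003
grip_force: 14.0
```

>>> {"method": "move_arm", "body": {"targets": [[-1, 0, 0, -0.3, 0, 0, 0], [-1, 0, 0, -0.7, 0, 0, 0], [-0.1, 0, 0, -1.0, 0, 0, 0], [-0.1, 0, 0, -1.0, 0, 0, 0]]}}

```text
time_s: 38.7
ee_pos: [0.4919, 0.0718, 0.1373]
eef_rot: [3.138, -0.001, 1.458]
force: [0.0, -0.4, -0.7]
grip_width: 0.0128
grip_force: 0.0
```

```bash
python3 -c "
from h import *
lidang()
p=CASE[:2]+rot(CASE[2])@np.array([0,-.076]);go(*p,.138,CASE[2]);go(*p,.138,CASE[2]+np.pi)"
```

```text
local [ 0.0024 -0.0751] z 0.1373 F [ 0.  -0.4 -0.7]
lid 31728 [(0.06, 0.005), (0.1, 0.003), (0.14, 0.002)]
shift [-0.015 -0.037 -0.041] turn [ 1.000e-03 -1.000e-03  1.571e+00] j6 1.83
shift [-0.015 -0.037 -0.041] turn [ 1.000e-03  1.000e-03 -1.571e+00] j6 -1.31
```

>>> {"method": "move_arm", "body": {"targets": [[-0.1, 0, -0.04, 0, 0, 0, -1.571], [-0.1, 0, -0.04, 0, 0, 0, -1.571], [-0.1, 0, -0.04, 0, 0, 0, -1.571], [-0.1, 0, -0.04, 0, 0, 0, -1.571], [-0.1, 0, -0.04, 0, 0, 0, -1.571], [-0.1, 0, -0.04, 0, 0, 0, -1.571], [-0.1, 0, -0.04, 0, 0, 0, -1.571], [-0.1, 0, -0.04, 0, 0, 0, -1.571], [-0.1, 0, -0.04, 0, 0, 0, -1.571], [-0.1, 0, -0.04, 0, 0, 0, -1.571], [-0.1, 0, -0.04, 0, 0, 0, -1.571], [-0.1, 0, -0.04, 0, 0, 0, -1.571]]}}

```text
time_s: 39.95
ee_pos: [0.4887, 0.0719, 0.1345]
eef_rot: [-3.141, -0.002, 3.03]
force: [-0.3, -1.4, 0.2]
grip_width: 0.0422
grip_force: 0.0
```

```bash
python3 -c "
from h import *
loc();p=CASE[:2]+rot(CASE[2])@np.array([0,-.076]);go(*p,.064,CASE[2]+np.pi)"
```

```text
local [-0.0008 -0.0754] z 0.1345 F [-0.3 -1.4  0.2]
shift [-0.019 -0.012  1.41 ] turn [-0.    -0.002  0.001] j6 -1.31
```

>>> {"method": "move_arm", "body": {"targets": [[-0.1, -0.02, -0.01, 0.5, 0, 0, 0], [-0.1, -0.02, -0.01, 1.0, 0, 0, 0], [-0.1, -0.02, -0.01, 1.3, 0, 0, 0], [-0.1, -0.02, -0.01, 1.41, 0, 0, 0], [-0.1, -0.02, -0.01, 1.41, 0, 0, 0]]}}

```text
time_s: 40.45
ee_pos: [0.4896, 0.0713, 0.0644]
eef_rot: [-3.141, -0.002, 3.027]
force: [0.3, 0.5, 0.1]
grip_width: 0.042
grip_force: 0.0
```

>>> {"method": "move_arm", "body": {"grip_force": 50, "targets": [[-1, 0, 0, 0, 0, 0, 0], [-1, 0, 0, 0, 0, 0, 0], [-1, 0, 0, 0, 0, 0, 0], [-1, 0, 0, 0, 0, 0, 0], [-1, 0, 0, 0, 0, 0, 0]]}}

```text
time_s: 40.95
ee_pos: [0.4903, 0.0718, 0.0656]
eef_rot: [3.141, 0.001, 3.029]
force: [0.3, 5.2, 1.7]
grip_width: 0.0138
grip_force: 50.0
```

Gripped at 13.8 mm, which is the bar. Now tug upwards in small steps, watching force.

>>> {"method": "move_arm", "body": {"targets": [[-1, 0, 0, -0.04, 0, 0, 0], [-1, 0, 0, -0.07, 0, 0, 0], [-1, 0, 0, -0.1, 0, 0, 0]]}}

```text
time_s: 41.25
ee_pos: [0.4902, 0.0725, 0.0696]
eef_rot: [3.14, 0.0, 3.029]
force: [9.8, 13.4, -23.4]
grip_width: 0.0134
grip_force: 50.0
```

>>> {"method": "move_arm", "body": {"targets": [[-1, 0, 0, -0.02, 0, 0, 0], [-1, 0, 0, -0.02, 0, 0, 0], [-1, 0, 0, -0.02, 0, 0, 0], [-1, 0, 0, -0.02, 0, 0, 0], [-1, 0, 0, -0.02, 0, 0, 0], [-1, 0, 0, -0.02, 0, 0, 0], [-1, 0, 0, -0.02, 0, 0, 0], [-1, 0, 0, -0.02, 0, 0, 0], [-1, 0, 0, -0.02, 0, 0, 0], [-1, 0, 0, -0.02, 0, 0, 0]]}}

```text
time_s: 42.25
ee_pos: [0.4902, 0.0725, 0.0698]
eef_rot: [3.14, 0.0, 3.029]
force: [12.4, 14.0, -25.4]
grip_width: 0.0134
grip_force: 50.0
```

```bash
python3 -c "
from h import *
lidang()"
```

```text
local [ 0.0006 -0.0746] z 0.0698 F [ 12.4  14.  -25.4]
lid 24171 [(0.06, 0.029), (0.1, 0.026), (0.14, 0.026)]
```

The catch held a 25 N tug for over a second, with the lid only up to its play limit. I'll ease off, release and retreat.

>>> {"method": "move_arm", "body": {"targets": [[-1, 0, 0, 0.06, 0, 0, 0], [-1, 0, 0, 0.1, 0, 0, 0], [-1, 0, 0, 0.1, 0, 0, 0], [-0.1, 0, 0, 0.1, 0, 0, 0], [-0.1, 0, 0, 0.1, 0, 0, 0], [-0.1, 0, 0, 0.1, 0, 0, 0], [-0.1, 0, 0, -0.5, 0, 0, 0], [-0.1, 0, 0, -1.4, 0, 0, 0], [-0.1, 0, 0, -2.4, 0, 0, 0], [-0.1, 0, 0, -2.4, 0, 0, 0]]}}

```text
time_s: 43.3
ee_pos: [0.4922, 0.0713, 0.1973]
eef_rot: [3.14, 0.01, 3.029]
force: [0.6, 0.6, -1.1]
grip_width: 0.042
grip_force: 0.0
```

```bash
python3 -c "
from h import *
lidang()
c,im,d=shot('scene');cv2.imwrite('pics/s2.png',im[:,:,::-1])"
```

```text
local [ 0.0028 -0.0755] z 0.1973 F [ 0.6  0.6 -1.1]
lid 10998 [(0.06, 0.008), (0.1, 0.005), (0.14, 0.004)]
```

View pics/s2.png

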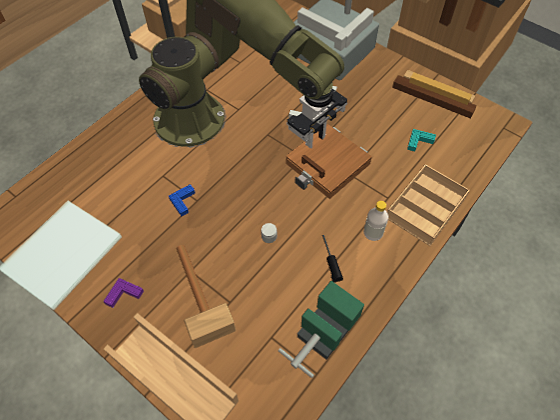

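The picture shows the case shut at (328,160), no gilt samples left on the bench and the bystanders where they were. The gripper is clear of everything, so I'll hand in.

```bash
python3 -c "
from station import ctrl
print(ctrl.hand_in())"
```

```text
the job is handed in; nothing more can be done
None
```

I packed all four gilt samples flush in their own pockets and pressed the lid home; the catch held a 25 N tug for about a second, and I handed the job in with the case shut and caught.

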